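# Load, dock and mark a lens-bar carrier

### The job

Lay every striped lens bar that is on the mat lengthwise along a narrow sloping rail of the blue carrier, one bar to a rail and balanced on it. Then push the loaded carrier square and fully home against the two stops of the marking station, between the white corner marks, and knock the red punch all the way down with the mallet, not with the fingers, to mark the carrier's yellow tab. Finally stand the mallet back on its face in the middle of its black pad, with every bar still on its rail and the other things on the bench left where they are.

Things in the scene. Friction and masses are not known exactly. Their poses are not given: they have to be found in the camera images.
- bar1: striped white-and-black lens bar, square section: 90 mm long (own x) by 22 by 22 mm, 60 g; origin at its centre. It may rest on any of its four long faces, all equal. Starts lying on the green mat to the robot's left; three or four of the four bars are present
- bar2: striped white-and-black lens bar, square section: 90 mm long (own x) by 22 by 22 mm, 60 g; origin at its centre. It may rest on any of its four long faces, all equal. Starts lying on the green mat to the robot's left; three or four of the four bars are present
- bar3: striped white-and-black lens bar, square section: 90 mm long (own x) by 22 by 22 mm, 60 g; origin at its centre. It may rest on any of its four long faces, all equal. Starts lying on the green mat to the robot's left; three or four of the four bars are present
- bar4: striped white-and-black lens bar, square section: 90 mm long (own x) by 22 by 22 mm, 60 g; origin at its centre. It may rest on any of its four long faces, all equal. Starts lying on the green mat to the robot's left; three or four of the four bars are present
- carrier: loose blue carrier, 0.8 kg, 130 mm deep (x) by 316 wide (y), origin at the centre of its underside. Front (-x) face: plain wall 32 mm high. Side (y) faces: only the 10 mm high base plate is solid. A yellow tally tab, 40 mm wide, top 12 mm up, juts from the rear (+x) face to x = +99 mm. Slides on the mat when pushed (5 to 11 N)
- ramp: ramp fixed on the carrier, origin 60 mm above the carrier's. It rises towards carrier +x at 20 degrees (0.349 rad). Own x: up the slope, z: square to it. Four parallel aluminium rails run up the slope, 12 mm proud of the blue deck; a lip across the low (-x) end, 10 mm higher than the rails, its inner face at x = -50 mm, stops bars from sliding off
- rail1 (a point): middle of the top face of narrow rail 1 on the ramp, 60 mm above the mat, at carrier y = -142.5 mm; axes as the ramp's (x up the slope along the rail). The rail is 16 mm wide and 104 mm long; a bar lying against the lip has its centre at x = -5 mm, z = +11 mm from here
- rail2 (a point): middle of the top face of narrow rail 2 on the ramp, 60 mm above the mat, at carrier y = -47.5 mm; axes as the ramp's (x up the slope along the rail). The rail is 16 mm wide and 104 mm long; a bar lying against the lip has its centre at x = -5 mm, z = +11 mm from here
- rail3 (a point): middle of the top face of narrow rail 3 on the ramp, 60 mm above the mat, at carrier y = 47.5 mm; axes as the ramp's (x up the slope along the rail). The rail is 16 mm wide and 104 mm long; a bar lying against the lip has its centre at x = -5 mm, z = +11 mm from here
- rail4 (a point): middle of the top face of narrow rail 4 on the ramp, 60 mm above the mat, at carrier y = 142.5 mm; axes as the ramp's (x up the slope along the rail). The rail is 16 mm wide and 104 mm long; a bar lying against the lip has its centre at x = -5 mm, z = +11 mm from here
- home (a point): where the carrier's origin belongs, on the mat inside the white corner marks; axes as the carrier must have them. Fixed there: two dark stops, 20 x 50 x 24 mm high, that meet the carrier's rear face (x = +65, y = +-110 mm), and a grey post (x = +105 to +135, 60 mm wide, 110 high) whose 36 mm wide arm, top 108 mm up, reaches over the tab to x = +75 mm
- punch (a joint): travel of the sprung marking punch: 0 up, 0.010 m fully down; a spring returns it. Takes about 7.5 N at 0.0075 m (counted as down), 9 N fully down
- punch_head (a point): centre of the top face of the punch's red head, 22 mm wide, 132 mm above the mat when up, at home x = +83 mm, y = 0; moves down with the punch
- mallet: orange mallet with white faces, 0.30 kg, standing on one face, so that its handle is level; origin at the centre of the lower face. The head is 42 mm wide and 60 mm high; the square wooden handle, 16 x 16 mm, runs along the mallet's -x from the head to x = -148 mm, its axis 30 mm above the origin. The centre of mass is about 8 mm from the head's axis, towards the handle
- mallet_grip (a point): a good place to grip the mallet: on the handle's axis, 55 mm from the head's axis (mallet x = -55 mm) and 30 mm above the lower face
- pad: fixed black rubber pad, 100 x 100 x 4 mm, on which the mallet stands, to the robot's right; origin at the centre of its underside
- wash_bottle: loose white plastic bottle with a red cap, 60 mm wide, 150 high; a bystander, origin under its centre
- jar: loose amber glass jar, 52 mm wide, 60 high; a bystander, origin under its centre
- tape_roll: loose yellow tape roll lying flat, 84 mm wide, 20 high; a bystander, origin under its centre
- caliper: loose steel caliper lying flat, 170 mm long, 10 high; a bystander, origin under its middle
- loupe: loose black inspection loupe standing upright, 44 mm wide, 50 high; a bystander, origin under its centre
- cot_tray: loose small white tray 90 x 70 x 30 mm holding yellow finger cots; a bystander, origin under its centre
There are look-alikes about, which are no part of the job. What is shaped like the bar2 but purple is not meant.

How it is judged (in metres and radians):
On the way, in this order (a step that is already met when the one before it is completed fails the run):
1. every bar lies along a rail of the carrier (angle between the x axis of each of bar1, bar2, bar3, bar4 and the x axis of rail1, either way round below 0.09 rad and z of bar1 in the frame of rail1 between 0.006 and 0.016 m and x of bar1 in the frame of rail1 between -0.015 and 0.02 m and (y of bar1 in the frame of rail1 between -0.0085 and 0.0085 m or y of bar1 in the frame of rail2 between -0.0085 and 0.0085 m or y of bar1 in the frame of rail3 between -0.0085 and 0.0085 m or y of bar1 in the frame of rail4 between -0.0085 and 0.0085 m) and z of bar2 in the frame of rail1 between 0.006 and 0.016 m and x of bar2 in the frame of rail1 between -0.015 and 0.02 m and (y of bar2 in the frame of rail1 between -0.0085 and 0.0085 m or y of bar2 in the frame of rail2 between -0.0085 and 0.0085 m or y of bar2 in the frame of rail3 between -0.0085 and 0.0085 m or y of bar2 in the frame of rail4 between -0.0085 and 0.0085 m) and z of bar3 in the frame of rail1 between 0.006 and 0.016 m and x of bar3 in the frame of rail1 between -0.015 and 0.02 m and (y of bar3 in the frame of rail1 between -0.0085 and 0.0085 m or y of bar3 in the frame of rail2 between -0.0085 and 0.0085 m or y of bar3 in the frame of rail3 between -0.0085 and 0.0085 m or y of bar3 in the frame of rail4 between -0.0085 and 0.0085 m) and z of bar4 in the frame of rail1 between 0.006 and 0.016 m and x of bar4 in the frame of rail1 between -0.015 and 0.02 m and (y of bar4 in the frame of rail1 between -0.0085 and 0.0085 m or y of bar4 in the frame of rail2 between -0.0085 and 0.0085 m or y of bar4 in the frame of rail3 between -0.0085 and 0.0085 m or y of bar4 in the frame of rail4 between -0.0085 and 0.0085 m)), for 0.2 s.
2. the carrier is home against the station's stops (x of carrier in the frame of home between -0.007 and 0.007 m and y of carrier in the frame of home between -0.013 and 0.013 m and angle between the x axis of carrier and the x axis of home, either way round below 0.06 rad), for 0.2 s.
3. with the carrier home, the punch is knocked down by the mallet (all of step 2 and value of joint punch above 0.0075 m and contact force between mallet and punch above 1 N), for 0.02 s.
At the end, for the whole second after the job is handed in: Each bar lies flat along a rail (0.09 rad; centre 6-16 mm above it, within 8.5 mm across, -15 to +20 mm along); carrier home within 7 mm in x, 13 mm in y, 0.06 rad; punch up again; mallet upright on its face within 35 mm of the pad's centre; all at rest (all of step 1 and all of step 2 and horizontal distance between mallet and pad below 0.035 m and angle between mallet's own z axis and vertical below 0.08 rad and height (world z) of mallet below 0.01 m and value of joint punch below 0.002 m and linear speed of each of bar1, bar2, bar3, bar4, carrier, mallet below 0.02 m/s); the robot touches nothing.
It fails at once if the fingers or the arm press the punch (contact force between any of the fingers, the arm and punch above 1 N).
It fails at once if a bystander is moved more than 40 mm (distance of any of wash_bottle, jar, tape_roll, caliper, loupe, cot_tray from where it was at the start of the episode above 0.04 m).
Of bar1, bar2, bar3, bar4 only 3 to 4 are there at a start; the rules pass over those that are not, and their reading is None.
At some moment in a run one of bar1, bar2, bar3, bar4 may be knocked a few centimetres aside while the robot is not near it.
It also fails if it takes over 210 s, if anything falls off the work surface, if the arm or the gripper's body presses on something with over 40 N, if the wrist force passes 120 N, or if a joint passes its speed limit or range.

### The arm

A 6-joint arm with a two-finger parallel gripper is mounted at the origin on the work surface. World frame = base frame: x ahead of the robot, y to its left, z up, the work surface at z = 0. Lengths are in mm, angles in rad, forces in N, time in s.
With the tool pointing down it reaches from about 225 to 875 mm from the base axis. Payload 3.4 kg.
Tool frame: the origin (TCP) lies midway between the tips of the shut fingers; the grasp point (between the pads) lies bot.hold_point_z behind it (bot.hold_point_z is the distance from the TCP to the grasp point, in mm); z points along the fingers, y is the line along which they close (so a half turn about z gives the same grasp; the last joint's range is limited). The gripper opens to 85 mm and grips with 20 to 120 N. Pads are 22 mm wide; open, the fingers measure 114 mm over their backs; the gripper's body (76 mm by 85 mm) begins 54 mm behind the grasp point. The pads swing forward as they close: fully open they stand 13 mm farther back than shut.
Start: joints at [1.227, 0.276, 1.505, -0, 1.361, -0.121], TCP at [127.067, 560.818, 231.328] pointing down, gripper open.
Joint ranges: [-2.89, 2.89], [-0.75, 2.08], [0.22, 2.7], [-1.18, 4.32], [0.11, 2.71], [-2.7, 2.7]. Speed limits (rad/s): [2.57, 2.57, 3.14, 3.14, 3.14, 3.14].

### API

Orientations are given as a unit quaternion [x, y, z, w].
In Python, from bench import bot gives the robot as it stands.
- The arm moves only by the shell command python3 -m pendant 'ROWS' [FORCE]. ROWS is JSON, a list of rows, each an object of numbers: "tx", "ty", "tz": the shift along the world's x, y, z in units of 0.8 m (1.0 is 0.8 m); "ax", "ay", "az": the turn, a rotation vector about the world's x, y, z in units of 30 degrees (1.0 is 30 degrees); "jaw": the opening, from 0 (shut) to 1 (fully open). In form: [{"tx": .., "ty": .., "tz": .., "ax": .., "ay": .., "az": .., "jaw": ..}, ...]. A call has 1 to 10 rows; each row shifts and turns the commanded pose from where the row before left it; what a row does not reach is not made up. A row lasts 1/8 s, in which the tool goes at most 62.5 mm and 10.7 degrees, less where a joint would pass 70% of its speed; a pose out of reach is approached as far as the arm can. A call with a number of a shift or a turn outside -1 to 1 is refused whole. A call with a gripper value outside its range is refused whole. The fingers move at their own pace and stop on an object; FORCE is the grip in N (left out, the last holds). Time passes only in rows, so rows that do not move let the fingers close. It gives the time, the measured TCP pose, the force, the opening and the grip force at its end, in the units of the state.
- bot.state(): the state, without advancing time (a new reading comes with each control period).
- bot.get_image(name): name is "scene" or "top"; returns a dict with "pixels" (480x640x3 uint8, blue, green, red), "z_map" (480x640 float32, mm along the optical axis (not along the pixel's ray), 0 where there is no reading), "vertical_fov" (degrees; the focal length in pixels is half the picture's height over the tangent of half this angle, whatever the lens; pixels are square), "cx", "cy" (the principal point, pixels), "R" (3x3) and "t" (3): a world point X has camera coordinates R X + t. Camera axes: x right, y down, z forward; pixel columns grow to the right and rows downward; lengths in mm; the calibration is good to about 2 mm. A picture is of the moment at which its call begins.
- bot.job_done(): hands the job in; it is judged then, once.
The state is a dict: "time_s": time; "joint_pos": joint angles; "joint_velocities": joint speeds; "joint_efforts": joint torques, N m; "eef_pos": TCP position; "eef_rot": TCP orientation; "contact_force": force on the tool from outside, world axes, zero at the start; "moment": the same for the moment, N m; "width": finger opening in mm; "grip_force": force on a finger pad.
Only numpy, scipy, OpenCV 4.12 (cv2) and the standard library are available. Lean on these libraries where they do the work, as an engineer would, in place of code of your own. Each camera call takes 0.05 s, during which the arm holds its last target. There are 200 camera calls.

## Working session

There is one attempt and no reset: what is moved stays moved. The work goes in short steps, Python scripts to look and compute and a shell command to move; the robot and the scene stay as the last step left them, time stands still between calls to the robot, and variables do not carry over. Pictures are saved under pics/ and viewed, at most 14 in all, crops included, and the job is handed in when it is done.

```bash
ls; mkdir -p pics
python3 - <<'E'
from bench import bot
import cv2,numpy as np
for n in("top","scene"):
    d=bot.get_image(n); cv2.imwrite(f"pics/{n}0.png",d["pixels"]); np.savez(f"{n}0.npz",**d)
    print(n,d["vertical_fov"],d["cx"],d["cy"],d["R"],d["t"])
print(bot.state(),bot.hold_point_z)
E
```

```text
pics
top 48.907409259186906 323.1013326067806 246.67214809168883 [[-0.02383457 -0.99953666 -0.01893095]
 [-0.99140057  0.02606937 -0.12823918]
 [ 0.12867328  0.01571163 -0.99156257]] [  68.73171993  517.45071787 1391.94578855]
scene 56.56593029224915 315.2135619516212 234.86284928542565 [[-0.50519485  0.86299536 -0.00414324]
 [ 0.65604707  0.38091992 -0.65153838]
 [-0.56069636 -0.331872   -0.75860436]] [ 222.11255039 -277.88636211 1500.39398774]
{'time_s': 0.1, 'joint_pos': array([ 1.22696687e+00,  2.76517302e-01,  1.50599234e+00, -9.00014783e-06,
        1.36072605e+00, -1.20972443e-01]), 'joint_velocities': array([ 0.0002165 , -0.0017826 , -0.00149816, -0.00027103,  0.00049062,
       -0.00106194]), 'joint_efforts': array([ 1.25558847e-03, -4.17701054e+01, -2.46404904e+01, -2.55296291e-04,
        5.75680679e-03,  1.02271855e-05]), 'eef_pos': array([126.91663784, 560.33212095, 230.54012484]), 'eef_rot': array([ 1.11197086e-01,  9.93798034e-01, -8.00445717e-04, -1.84925445e-04]), 'contact_force': array([ 0.3582742 , -0.08908778, -0.26688743]), 'moment': array([-0.0687671 ,  0.00195694,  0.02371343]), 'grip_force': 0.0, 'width': 85.54840587582001} 18.700000000000003
```

View pics/top0.png

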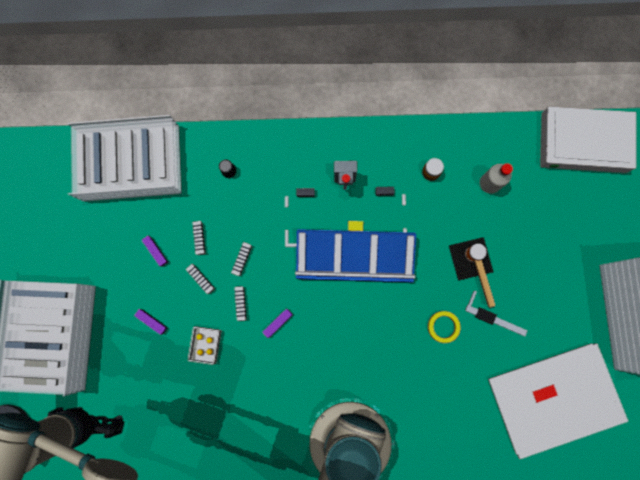

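View pics/scene0.png

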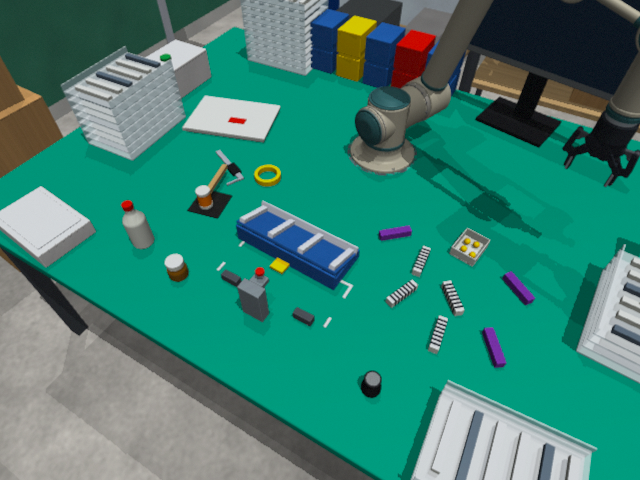

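The top view shows four striped bars at px (199,238), (242,259), (200,279) and (240,303). The purple look-alikes are at (155,251), (151,321) and (278,323), and they don't fit because they aren't striped white and black. The carrier is at (356,256), the station post at (346,172), and the mallet at (478,255) on its pad.

```bash
cat > h.py <<'E'
import numpy as np,cv2
from bench import bot
def load(n): return dict(np.load(n))
def cam(d):
    f=240/np.tan(np.radians(float(d["vertical_fov"]))/2); return f,float(d["cx"]),float(d["cy"])
def world(d):
    f,cx,cy=cam(d); v,u=np.mgrid[0:480,0:640]; z=d["z_map"]
    P=np.stack([(u-cx)/f*z,(v-cy)/f*z,z],-1)
    W=(P-d["t"])@d["R"]; W[z==0]=np.nan; return W
def ray(d,px,h):
    f,cx,cy=cam(d); px=np.atleast_2d(px).astype(float)
    r=np.c_[(px[:,0]-cx)/f,(px[:,1]-cy)/f,np.ones(len(px))]@d["R"]; o=-d["R"].T@d["t"]
    return (o+r*((h-o[2])/r[:,2])[:,None])[:,:2]
def proj(d,X):
    f,cx,cy=cam(d); c=np.atleast_2d(X)@d["R"].T+d["t"]; return np.c_[f*c[:,0]/c[:,2]+cx,f*c[:,1]/c[:,2]+cy]
def hsv(d): return cv2.cvtColor(d["pixels"],cv2.COLOR_BGR2HSV)
def blobs(m,amin=15):
    n,l,s,c=cv2.connectedComponentsWithStats(m.astype(np.uint8)); return [(l==i,s[i],c[i]) for i in range(1,n) if s[i][4]>=amin]
def rect(xy):
    r=cv2.minAreaRect(xy.astype(np.float32)); (w,h),a=r[1],r[2]
    if w<h: w,h,a=h,w,a+90
    a=(a+90)%180-90
    return np.round([*r[0],w,h,a],1)
def bars(d):
    """striped bars: not green, not purple/blue: low saturation, elongated, near top z 22"""
    H=hsv(d);W=world(d)
    m=(H[...,1]<90)&(W[...,2]>8)&(W[...,2]<32)
    m=cv2.morphologyEx(m.astype(np.uint8),cv2.MORPH_CLOSE,np.ones((3,3)))
    out=[]
    for b,s,c in blobs(m,60):
        v,u=np.nonzero(b); xy=ray(d,np.c_[u,v],22); out.append((np.round(c),s[4],rect(xy),np.nanmedian(W[b][:,2]).round(1)))
    return out
E
python3 - <<'E'
from h import *
for n in("top0.npz","scene0.npz"):
    d=load(n);W=world(d);H=hsv(d)
    g=(H[...,0]>70)&(H[...,0]<90)&(H[...,1]>150)&np.isfinite(W[...,2]); print(n,"mat z",np.percentile(W[g][:,2],[5,50,95]))
    for o in bars(d): 
        if abs(o[2][2]-90)<25: print("bar",o)
    bl=(H[...,0]>105)&(H[...,0]<125)&(H[...,1]>150)
    for b,s,c in blobs(bl,100): print("blue",c,s[4],rect(W[b][:,:2]) , np.nanpercentile(W[b][:,2],[2,98]))
    for nm,lo,hi in(("red",0,5),("or",6,17),("yel",22,34)):
        m=(H[...,0]>=lo)&(H[...,0]<=hi)&(H[...,1]>130)&(H[...,2]>70)
        for b,s,c in blobs(m,12): 
            q=W[b]; q=q[np.isfinite(q[:,2])]
            if len(q): print(nm,c.round(1),s[4],rect(q[:,:2]),np.percentile(q[:,2],[5,50,95]).round(1))
    dk=(H[...,2]<60)&(W[...,2]<35)&(W[...,2]>-8)&(H[...,1]<120)
    for b,s,c in blobs(dk,40): 
        q=W[b]; print("dark",c.round(1),s[4],rect(q[:,:2]),np.nanmedian(q[:,2]).round(1))
    wh=(H[...,2]>140)&(H[...,1]<60)
    for b,s,c in blobs(wh,8):
        q=W[b];
        if s[4]<700: print("white",c.round(1),s[4],rect(q[:,:2]),np.nanmedian(q[:,2]).round(1))
d=load("top0.npz")
cv2.imwrite("pics/c1.png",np.hstack([cv2.resize(d["pixels"][150:350,130:300],None,fx=2.35,fy=2.9),cv2.resize(d["pixels"][150:350,440:535],None,fx=2.9,fy=2.9)]))
E
```

```text
top0.npz mat z [-5.28142887 -0.16274172  5.07278669]
bar (array([199., 237.]), np.int32(293), array([555.3, 397.3,  91.8,  24.6,   6.6]), np.float64(21.5))
bar (array([241., 258.]), np.int32(293), array([494.2, 279.2,  89.4,  24.6, -22.1]), np.float64(21.5))
bar (array([200., 279.]), np.int32(292), array([442.2, 392.6,  92.6,  23.6,  40.6]), np.float64(21.6))
bar (array([240., 303.]), np.int32(295), array([373.2, 283.3,  89. ,  24.2,   4.5]), np.float64(21.4))
bar (array([484., 315.]), np.int32(241), array([ 326.8, -367.3,   93.8,   28. ,   58.4]), np.float64(8.8))
bar (array([204., 346.]), np.int32(335), array([264.6, 379.6,  91.4,  74.3,  -8.5]), np.float64(21.9))
bar (array([ 10., 409.]), np.int32(137), array([109. , 890.2,  66.3,  18.8,  86.2]), np.float64(18.9))
blue [355.18139263 250.78145114] 3418 [537.4 -27.9 300.1 105.2  73.2] [30.17705527 69.67697307]
blue [355.27882038 278.3538874 ] 373 [nan nan  0.  0.  0.] [15.25314388 37.55332195]
red [506.2 168.8] 96 [ 690.  -411.8   25.    24.    -8.9] [141.8 149.2 154. ]
red [345.7 178.3] 49 [681.6  -7.6  19.1  18.6  20.3] [125.3 131
[... 12219 characters left out ...]
 37 [472.5 422.9  19.7  10.3 -55.3] 22.1
white [327.3 321.5] 35 [653.6 159.2  29.2   8.3  -1.1] 2.7
white [442.9 317.9] 30 [517.6 397.3  20.5  11.4 -76.7] 23.0
white [441.9 322.2] 21 [528.8 399.2  19.2   7.4 -76.3] 22.5
white [440.6 325.8] 19 [538.8 399.6  17.3   6.8 -77.4] 22.5
white [439.1 329.6] 22 [551.1 400.4  19.8   6.1 -78.8] 22.7
white [438.2 333.6] 21 [562.2 401.9  19.5   6.3 -85.3] 22.9
white [436.8 337.5] 21 [573.4 403.4  19.7   8.4 -80.3] 22.0
white [435.9 341.5] 23 [583.3 404.8  19.5   6.7 -81.9] 22.8
white [434.4 346.4] 41 [596.8 405.7  21.1   9.9  89.4] 22.3
white [372.4 378.4] 48 [748.5 318.3  24.5  20.5  17.2] 51.2
white [522.9 415.1] 220 [681.1 594.4 275.1   4.2 -87.1] 82.0
```

View pics/c1.png

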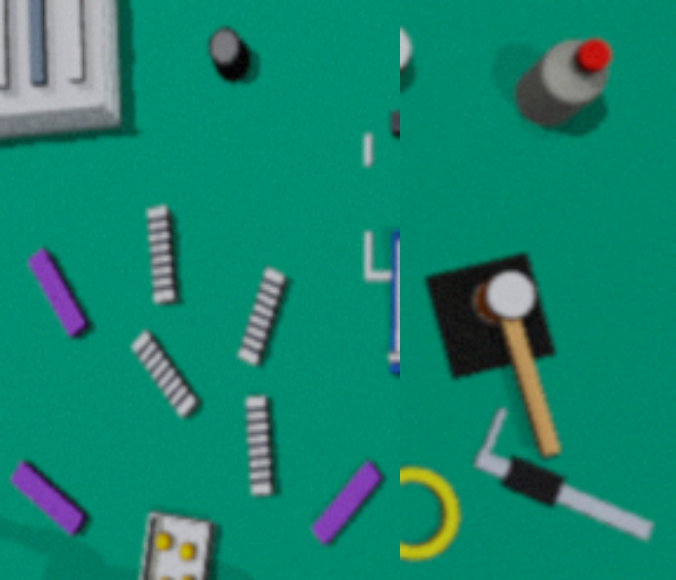

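The crop shows the four bars with clear black stripes, and the three purple ones plain, so the targets are confirmed. The mallet head is at px (478,252) with its handle running down and to the right. I still need the carrier's pose from its rails.

```bash
cat >> h.py <<'E'
def carrier(d,show=True):
    """yaw and origin from the rail tops: aluminium pixels that lie on the 20 deg ramp"""
    H=hsv(d);W=world(d)
    m=(H[...,1]<90)&(H[...,2]>80)&(W[...,2]>38)&(W[...,2]<82)&(W[...,0]>430)&(W[...,0]<680)&(abs(W[...,1]+10)<230)
    return [(c.round(0),s[4],W[b]) for b,s,c in blobs(m,20)]
def tab(d):
    H=hsv(d);W=world(d)
    m=(H[...,0]>=22)&(H[...,0]<=34)&(H[...,1]>130)&(W[...,0]>520)&(W[...,0]<720)&(abs(W[...,1])<100)
    return [ (s[4],rect(W[b][:,:2])) for b,s,c in blobs(m,15)]
E
python3 - <<'E'
from h import *
for n in("top0.npz","scene0.npz"):
    d=load(n); print(n,tab(d))
    for c,a,q in carrier(d):
        print(c,a,rect(q[:,:2]),q[:,2].min().round(),q[:,2].max().round())
    H=hsv(d);W=world(d)
    m=((H[...,0]>100)&(H[...,0]<130)&(H[...,1]>120)|(H[...,1]<90)&(H[...,2]>80))&(W[...,2]>28)&(W[...,0]<650)&(W[...,0]>430)&(abs(W[...,1])<230)
    b=max(blobs(m),key=lambda t:t[1][4])[0];q=W[b]
    for y in(-150,-100,-50,0,50,100,140):
        s=q[abs(q[:,1]-y)<8]; print(y,np.percentile(s[:,0],[1,99]).round(1),end=" ")
    print(np.percentile(q[:,1],[.5,99.5]).round(1))
d=load("top0.npz");e=load("scene0.npz")
cv2.imwrite("pics/c2.png",np.hstack([cv2.resize(d["pixels"][160:290,280:420],None,fx=2.8,fy=3),cv2.resize(e["pixels"][195:325,230:360],None,fx=3,fy=3)]))
E
```

```text
top0.npz [(np.int32(132), array([578.2, -34.5,  36.1,  26.7,  87.7]))]
[356. 259.] 1456 [492.2 -29.3 313.3 110.8  87. ] 38.0 82.0
-150 [431. 550.] -100 [430.5 551.4] -50 [431.8 555.3] 0 [430.5 556.6] 50 [434.3 560.9] 100 [435.6 561.9] Traceback (most recent call last):
  File "<stdin>", line 10, in <module>
    return _quantile_unchecked(
        a, q, axis, out, overwrite_input, method, keepdims, weights)
    return _ureduce(a,
                    func=_quantile_ureduce_func,
    ...<5 lines>...
                    overwrite_input=overwrite_input,
                    method=method)
    r = func(a, **kwargs)
    result = _quantile(arr,
                       quantiles=q,
    ...<2 lines>...
                       out=out,
                       weights=wgt)
    slices_having_nans = np.isnan(arr[-1, ...])
                                  ~~~^^^^^^^^^
IndexError: index -1 is out of bounds for axis 0 with size 0
```

```bash
cat >> h.py <<'E'
def rails(d):
    """fit the pose (x,y,yaw deg) from rail-top pixels: y spacing 95, yaw from mean line direction"""
    P=np.vstack([q for c,a,q in carrier(d)]); x0,y0,_,_,a=rect(P[:,:2]); yaw=np.radians(a-90 if a>0 else a+90)
    for _ in range(4):
        c,s=np.cos(yaw),np.sin(yaw); X=(P[:,0]-x0)*c+(P[:,1]-y0)*s; Y=-(P[:,0]-x0)*s+(P[:,1]-y0)*c
        k=np.array([-142.5,-47.5,47.5,142.5]); i=np.abs(Y[:,None]-k).argmin(1); r=Y-k[i]
        ok=(abs(r)<16)&(abs(X)<40)
        A=np.c_[np.ones(ok.sum()),X[ok]]; sol=np.linalg.lstsq(A,r[ok],rcond=None)[0]
        yaw+=sol[1]; y0+=sol[0]*c; x0-=sol[0]*s
    e=[np.median(r[ok&(i==j)]).round(1) for j in range(4)]
    return x0,y0,np.degrees(yaw),e,np.percentile(X,[.5,99.5]).round(1),np.bincount(i[ok])
E
python3 - <<'E'
from h import *
for n in("top0.npz","scene0.npz"):
    d=load(n); print(n,tab(d),rails(d))
d=load("top0.npz");e=load("scene0.npz")
cv2.imwrite("pics/c2.png",np.hstack([cv2.resize(d["pixels"][160:290,280:420],None,fx=2.8,fy=3),cv2.resize(e["pixels"][195:325,230:360],None,fx=3,fy=3)]))
E
```

```text
top0.npz [(np.int32(132), array([578.2, -34.5,  36.1,  26.7,  87.7]))] (np.float64(492.2080365356503), np.float64(-29.14555303515907), np.float64(-3.2459934268387673), [np.float64(0.2), np.float64(0.0), np.float64(-0.2), np.float64(-0.7)], array([-55. ,  53.5]), array([218, 212, 204, 207]))
scene0.npz [(np.int32(189), array([572.8, -31.6,  43. ,  36.9,  84.7]))] (np.float64(492.37477293575745), np.float64(-24.317552066099275), np.float64(-3.1533200234488348), [np.float64(2.7), np.float64(1.9), np.float64(1.1), np.float64(0.2)], array([-56.2,  54.9]), array([152, 155, 154, 157]))
```

View pics/c2.png

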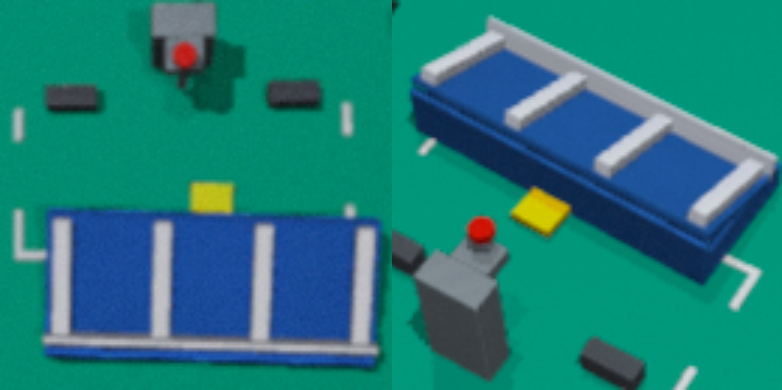

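The enlarged crop shows the empty carrier, turned about -3° at (494,-29). Home is about (600,-4.5) with no yaw. I'll align the carrier sideways and square it while it's empty, stopping short of home.

```bash
python3 -m pendant '[{"tx":0.05,"ty":-0.055,"az":0.1,"jaw":0},{"tx":0.05,"ty":-0.055,"az":0.1},{"tx":0.05,"ty":-0.055,"az":0.1},{"tx":0.05,"ty":-0.055,"az":0.127},{"tx":0.05,"ty":-0.055},{"tx":0.05,"ty":-0.055},{"tx":0.05,"ty":-0.055},{"tx":0.05,"ty":-0.055},{"tx":0.05,"ty":-0.055}]' 40
python3 -m pendant '[{"ty":-0.072},{"ty":-0.072},{"ty":-0.072},{"ty":-0.072},{"ty":-0.072},{"ty":-0.072},{"ty":-0.072},{"jaw":0},{"jaw":0}]'
```

```text
validation failed for argument at $[0]...
validation failed for argument at $[0]...
```

```bash
python3 -m pendant '[{"tx":0.05,"ty":-0.055,"tz":0,"ax":0,"ay":0,"az":0.1,"jaw":0},{"tx":0.05,"ty":-0.055,"tz":0,"ax":0,"ay":0,"az":0.1,"jaw":0},{"tx":0.05,"ty":-0.055,"tz":0,"ax":0,"ay":0,"az":0.1,"jaw":0},{"tx":0.05,"ty":-0.055,"tz":0,"ax":0,"ay":0,"az":0.127,"jaw":0},{"tx":0.05,"ty":-0.055,"tz":0,"ax":0,"ay":0,"az":0,"jaw":0},{"tx":0.05,"ty":-0.055,"tz":0,"ax":0,"ay":0,"az":0,"jaw":0},{"tx":0.05,"ty":-0.055,"tz":0,"ax":0,"ay":0,"az":0,"jaw":0},{"tx":0.05,"ty":-0.055,"tz":0,"ax":0,"ay":0,"az":0,"jaw":0},{"tx":0.05,"ty":-0.055,"tz":0,"ax":0,"ay":0,"az":0,"jaw":0}]' 40
```

```text
time_s: 1.23
eef_pos: [487.9, 163.2, 231.1]
eef_rot: [-0.0, 1.0, 0.0, -0.0]
contact_force: [0.8, 2.0, -0.1]
width: 0.1
grip_force: 0.0
```

```bash
python3 -m pendant '[{"tx":0,"ty":-0.072,"tz":0,"ax":0,"ay":0,"az":0,"jaw":0},{"tx":0,"ty":-0.072,"tz":0,"ax":0,"ay":0,"az":0,"jaw":0},{"tx":0,"ty":-0.072,"tz":0,"ax":0,"ay":0,"az":0,"jaw":0},{"tx":0,"ty":-0.072,"tz":0,"ax":0,"ay":0,"az":0,"jaw":0},{"tx":0,"ty":-0.072,"tz":0,"ax":0,"ay":0,"az":0,"jaw":0},{"tx":0,"ty":-0.072,"tz":0,"ax":0,"ay":0,"az":0,"jaw":0},{"tx":0.005,"ty":-0.072,"tz":0,"ax":0,"ay":0,"az":0,"jaw":0}]'
python3 -m pendant '[{"tx":0,"ty":0,"tz":-0.07,"ax":0,"ay":0,"az":0,"jaw":0},{"tx":0,"ty":0,"tz":-0.07,"ax":0,"ay":0,"az":0,"jaw":0},{"tx":0,"ty":0,"tz":-0.07,"ax":0,"ay":0,"az":0,"jaw":0},{"tx":0,"ty":0.0,"tz":-0.071,"ax":0,"ay":0,"az":0,"jaw":0},{"tx":0,"ty":0.02,"tz":0,"ax":0,"ay":0,"az":0,"jaw":0},{"tx":0,"ty":0.02,"tz":0,"ax":0,"ay":0,"az":0,"jaw":0},{"tx":0,"ty":0.01,"tz":0,"ax":0,"ay":0,"az":0,"jaw":0}]'
```

```text
time_s: 2.1
eef_pos: [490.5, -240.1, 231.1]
eef_rot: [-0.0, 1.0, 0.0, -0.0]
contact_force: [1.3, 0.1, 0.5]
width: 0.3
grip_force: 0.0
time_s: 2.98
eef_pos: [491.9, -198.5, 7.4]
eef_rot: [-0.001, 1.0, -0.001, 0.001]
contact_force: [-0.6, -4.8, 1.8]
width: -0.0
grip_force: 0.0
```

```bash
python3 -m pendant '[{"tx":0,"ty":0.007,"tz":0,"ax":0,"ay":0,"az":0,"jaw":0},{"tx":0,"ty":0.007,"tz":0,"ax":0,"ay":0,"az":0,"jaw":0},{"tx":0,"ty":0.007,"tz":0,"ax":0,"ay":0,"az":0,"jaw":0},{"tx":0,"ty":0.007,"tz":0,"ax":0,"ay":0,"az":0,"jaw":0},{"tx":0,"ty":0,"tz":0,"ax":0,"ay":0,"az":0,"jaw":0},{"tx":0,"ty":0,"tz":0,"ax":0,"ay":0,"az":0,"jaw":0}]'
python3 - <<'E'
from h import *
d=bot.get_image("top");np.savez("t1.npz",**d);print(rails(d),tab(d))
E
```

```text
time_s: 3.72
eef_pos: [491.4, -176.1, 7.2]
eef_rot: [-0.0, 1.0, -0.0, 0.0]
contact_force: [0.2, -3.3, 4.1]
width: -0.1
grip_force: 0.0
(np.float64(491.92956502994497), np.float64(11.517983776007558), np.float64(-1.5739355713561056), [np.float64(2.6), np.float64(-0.4), np.float64(-0.3), np.float64(0.1)], array([-55. ,  54.4]), array([ 81, 211, 209, 211])) [(np.int32(125), array([578. ,   9.5,  36. ,  23.8,  88.7]))]
```

```bash
python3 -m pendant '[{"tx":0,"ty":-0.04,"tz":0,"ax":0,"ay":0,"az":0,"jaw":0},{"tx":0,"ty":0,"tz":0.07,"ax":0,"ay":0,"az":0,"jaw":0},{"tx":0,"ty":0,"tz":0.07,"ax":0,"ay":0,"az":0,"jaw":0},{"tx":0,"ty":0.03,"tz":0.06,"ax":0,"ay":0,"az":0,"jaw":0},{"tx":0,"ty":0.075,"tz":0,"ax":0,"ay":0,"az":0,"jaw":0},{"tx":0,"ty":0.075,"tz":0,"ax":0,"ay":0,"az":0,"jaw":0},{"tx":0,"ty":0.075,"tz":0,"ax":0,"ay":0,"az":0,"jaw":0},{"tx":0,"ty":0.075,"tz":0,"ax":0,"ay":0,"az":0,"jaw":0},{"tx":0,"ty":0.075,"tz":0,"ax":0,"ay":0,"az":0,"jaw":0},{"tx":0,"ty":0.075,"tz":0,"ax":0,"ay":0,"az":0,"jaw":0}]'
python3 -m pendant '[{"tx":0,"ty":0.053,"tz":0,"ax":0,"ay":0,"az":0,"jaw":0},{"tx":0,"ty":0,"tz":-0.07,"ax":0,"ay":0,"az":0,"jaw":0},{"tx":0,"ty":0,"tz":-0.07,"ax":0,"ay":0,"az":0,"jaw":0},{"tx":0,"ty":0,"tz":-0.06,"ax":0,"ay":0,"az":0,"jaw":0},{"tx":0,"ty":0,"tz":0,"ax":0,"ay":0,"az":0,"jaw":0}]'
```

```text
time_s: 5.03
eef_pos: [489.1, 178.3, 165.6]
eef_rot: [-0.0, 1.0, 0.0, -0.002]
contact_force: [1.6, -0.3, -0.1]
width: -0.3
grip_force: 0.0
time_s: 5.65
eef_pos: [488.1, 218.2, 3.4]
eef_rot: [-0.0, 1.0, -0.001, -0.004]
contact_force: [-0.6, -0.1, 0.3]
width: -0.2
grip_force: 0.0
```

```bash
python3 -m pendant '[{"tx":0,"ty":-0.012,"tz":0,"ax":0,"ay":0,"az":0,"jaw":0},{"tx":0,"ty":-0.012,"tz":0,"ax":0,"ay":0,"az":0,"jaw":0},{"tx":0,"ty":-0.006,"tz":0,"ax":0,"ay":0,"az":0,"jaw":0},{"tx":0,"ty":-0.006,"tz":0,"ax":0,"ay":0,"az":0,"jaw":0},{"tx":0,"ty":-0.006,"tz":0,"ax":0,"ay":0,"az":0,"jaw":0},{"tx":0,"ty":0,"tz":0,"ax":0,"ay":0,"az":0,"jaw":0}]'
python3 - <<'E'
from h import *
d=bot.get_image("top");np.savez("t1.npz",**d);print(rails(d),tab(d))
E
```

```text
time_s: 6.4
eef_pos: [491.9, 184.7, 7.3]
eef_rot: [-0.0, 1.0, 0.0, 0.001]
contact_force: [0.8, 3.8, 3.6]
width: 0.0
grip_force: 0.0
(np.float64(492.2838436969262), np.float64(-3.4111938814902354), np.float64(-2.2058575547514887), [np.float64(0.6), np.float64(0.7), np.float64(1.2), np.float64(-5.7)], array([-55. ,  53.1]), array([227, 208, 210,  74])) [(np.int32(125), array([577.4,  -7.1,  36.3,  24.3,  87.3]))]
```

```bash
python3 -m pendant '[{"tx":0,"ty":0.03,"tz":0,"ax":0,"ay":0,"az":0,"jaw":0},{"tx":0,"ty":0,"tz":0.07,"ax":0,"ay":0,"az":0,"jaw":0},{"tx":0,"ty":0,"tz":0.07,"ax":0,"ay":0,"az":0,"jaw":0},{"tx":-0.04,"ty":-0.05,"tz":0.02,"ax":0,"ay":0,"az":0,"jaw":1},{"tx":-0.04,"ty":-0.06,"tz":0,"ax":0,"ay":0,"az":0,"jaw":1},{"tx":-0.04,"ty":-0.06,"tz":0,"ax":0,"ay":0,"az":0,"jaw":1},{"tx":-0.03,"ty":-0.06,"tz":0,"ax":0,"ay":0,"az":0,"jaw":1},{"tx":0,"ty":-0.036,"tz":-0.04,"ax":0,"ay":0,"az":0,"jaw":1},{"tx":0,"ty":0,"tz":-0.07,"ax":0,"ay":0,"az":0,"jaw":1},{"tx":0,"ty":0,"tz":-0.045,"ax":0,"ay":0,"az":0,"jaw":1}]'
python3 -m pendant '[{"tx":0.01,"ty":0,"tz":0,"ax":0,"ay":0,"az":0,"jaw":1},{"tx":0.01,"ty":0,"tz":0,"ax":0,"ay":0,"az":0,"jaw":1},{"tx":0.01,"ty":0,"tz":0,"ax":0,"ay":0,"az":0,"jaw":1},{"tx":0.01,"ty":0,"tz":0,"ax":0,"ay":0,"az":0,"jaw":1},{"tx":0.01,"ty":0,"tz":0,"ax":0,"ay":0,"az":0,"jaw":1},{"tx":0.01,"ty":0,"tz":0,"ax":0,"ay":0,"az":0,"jaw":1},{"tx":0.01,"ty":0,"tz":0,"ax":0,"ay":0,"az":0,"jaw":1},{"tx":0,"ty":0,"tz":0,"ax":0,"ay":0,"az":0,"jaw":1}]'
python3 - <<'E'
from h import *
d=bot.get_image("top");np.savez("t1.npz",**d);print(rails(d),tab(d))
E
```

```text
time_s: 7.7
eef_pos: [369.1, -4.7, 9.0]
eef_rot: [0.0, 1.0, -0.0, -0.001]
contact_force: [0.2, -0.1, 0.2]
width: 85.3
grip_force: 0.0
time_s: 8.7
eef_pos: [426.2, -3.9, 10.2]
eef_rot: [-0.0, 1.0, 0.0, -0.001]
contact_force: [-3.3, -0.5, 0.1]
width: 85.3
grip_force: 1.2
(np.float64(501.5016817646399), np.float64(-1.0100653487320017), np.float64(0.20785784659903628), [np.float64(1.0), np.float64(0.6), np.float64(0.8), np.float64(-1.0)], array([-55.4,  54.4]), array([220, 112,  75, 209])) [(np.int32(129), array([587.3,  -1.8,  35.9,  27.3,  88.5]))]
```

```bash
python3 -m pendant '[{"tx":0.01,"ty":0,"tz":0,"ax":0,"ay":0,"az":0,"jaw":1},{"tx":0.01,"ty":0,"tz":0,"ax":0,"ay":0,"az":0,"jaw":1},{"tx":0.01,"ty":0,"tz":0,"ax":0,"ay":0,"az":0,"jaw":1},{"tx":0.01,"ty":0,"tz":0,"ax":0,"ay":0,"az":0,"jaw":1},{"tx":0.01,"ty":0,"tz":0,"ax":0,"ay":0,"az":0,"jaw":1},{"tx":0.01,"ty":0,"tz":0,"ax":0,"ay":0,"az":0,"jaw":1},{"tx":0.01,"ty":0,"tz":0,"ax":0,"ay":0,"az":0,"jaw":1},{"tx":0.005,"ty":0,"tz":0,"ax":0,"ay":0,"az":0,"jaw":1},{"tx":0,"ty":0,"tz":0,"ax":0,"ay":0,"az":0,"jaw":1}]'
python3 -m pendant '[{"tx":-0.03,"ty":0,"tz":0,"ax":0,"ay":0,"az":0,"jaw":1},{"tx":-0.02,"ty":0.03,"tz":0.06,"ax":0,"ay":0,"az":0,"jaw":1},{"tx":0,"ty":0.04,"tz":0.06,"ax":0,"ay":0,"az":0,"jaw":1},{"tx":0,"ty":0.07,"tz":0.02,"ax":0,"ay":0,"az":0,"jaw":1},{"tx":0,"ty":0.07,"tz":0,"ax":0,"ay":0,"az":0,"jaw":1}]'
cat > look.py <<'E'
from h import *
import sys
t=bot.get_image("top");s=bot.get_image("scene");np.savez("t.npz",**t);np.savez("s.npz",**s)
print("carrier",[np.round(v,1) for v in rails(t)],tab(t))
def stripes(d):
    H=hsv(d);W=world(d);m=(H[...,1]<90)&(W[...,2]>12)&(W[...,2]<30)&(W[...,0]>250)&(W[...,1]>120)&(W[...,0]<700)&(W[...,1]<600)
    m=cv2.morphologyEx(m.astype(np.uint8),cv2.MORPH_CLOSE,np.ones((3,3)))>0; out=[]
    for b,st,c in blobs(m,60):
        k=b&(W[...,2]>16); q=W[k][:,:2]; r=rect(q)
        if r[3]<45 and 70<r[2]<125: 
            v=cv2.fitLine(q.astype(np.float32),cv2.DIST_L2,0,.01,.01).ravel(); out.append((c.round(),r,np.degrees(np.arctan2(v[1],v[0])).round(1)))
    return out
for o in stripes(t): print("T",*o)
for o in stripes(s): print("S",*o)
if len(sys.argv)>1: cv2.imwrite("pics/%s.png"%sys.argv[1],np.hstack([t["pixels"][100:400,100:500],s["pixels"][130:430,180:580]]))
E
python3 look.py
```

```text
time_s: 9.88
eef_pos: [488.2, -4.1, 10.7]
eef_rot: [-0.0, 1.0, -0.0, 0.001]
contact_force: [-1.6, 0.1, -0.7]
width: 85.5
grip_force: 0.5
time_s: 10.5
eef_pos: [450.2, 166.1, 125.6]
eef_rot: [0.0, 1.0, 0.001, 0.005]
contact_force: [0.9, 0.3, -0.5]
width: 85.5
grip_force: 0.0
carrier [np.float64(563.1), np.float64(-1.2), np.float64(0.7), array([ 1.3, -0.3, -0.2, -1.1]), array([-56.1,  53.7]), array([214, 206, 210, 141])] [(np.int32(112), array([650.3,  -0.9,  36.3,  22.6,  89.1]))]
T [199. 237.] [556.2 398.2  90.6  24.5   6.4] 6.5
T [200. 278.] [443.1 393.8  91.4  23.4  40.4] 41.0
S [421. 260.] [371.9 287.4  93.8  22.4   4.1] 3.9
S [402. 292.] [494.9 283.4  91.3  23.2 -22.3] -22.2
S [453. 297.] [443.1 397.2  90.4  22.7  40.8] 40.3
S [438. 333.] [556.8 401.1  90.6  22.3   6.2] 6.3
```

```bash
python3 -m pendant '[{"tx":0.018,"ty":0.05,"tz":0,"ax":0,"ay":0,"az":-0.25,"jaw":1},{"tx":0.019,"ty":0.05,"tz":0,"ax":0,"ay":0,"az":-0.25,"jaw":1},{"tx":0.019,"ty":0.046,"tz":0,"ax":0,"ay":0,"az":-0.233,"jaw":1},{"tx":0,"ty":0,"tz":-0.06,"ax":0,"ay":0,"az":0,"jaw":1},{"tx":0,"ty":0,"tz":-0.05,"ax":0,"ay":0,"az":0,"jaw":1},{"tx":0,"ty":0,"tz":0,"ax":0,"ay":0,"az":0,"jaw":1},{"tx":0,"ty":0,"tz":0,"ax":0,"ay":0,"az":0,"jaw":1}]' 40
```

```text
time_s: 11.48
eef_pos: [493.5, 281.0, 35.9]
eef_rot: [0.191, 0.982, 0.001, 0.001]
contact_force: [-0.5, -0.2, 1.1]
width: 85.0
grip_force: 0.0
```

```bash
python3 -m pendant '[{"tx":0.001,"ty":0.002,"tz":-0.03,"ax":0,"ay":0,"az":0,"jaw":1},{"tx":0,"ty":0,"tz":-0.011,"ax":0,"ay":0,"az":0,"jaw":1},{"tx":0,"ty":0,"tz":0,"ax":0,"ay":0,"az":0,"jaw":0},{"tx":0,"ty":0,"tz":0,"ax":0,"ay":0,"az":0,"jaw":0},{"tx":0,"ty":0,"tz":0,"ax":0,"ay":0,"az":0,"jaw":0},{"tx":0,"ty":0,"tz":0,"ax":0,"ay":0,"az":0,"jaw":0},{"tx":0,"ty":0,"tz":0,"ax":0,"ay":0,"az":0,"jaw":0}]' 40
```

```text
time_s: 12.35
eef_pos: [493.3, 282.7, 2.5]
eef_rot: [0.19, 0.982, 0.001, 0.001]
contact_force: [-0.1, 0.6, 6.1]
width: 20.9
grip_force: 40.6
```

```bash
python3 -m pendant '[{"tx":0,"ty":0,"tz":0.07,"ax":0,"ay":0,"az":0,"jaw":0},{"tx":0,"ty":0,"tz":0.07,"ax":0,"ay":0,"az":0.25,"jaw":0},{"tx":0.02,"ty":-0.04,"tz":0,"ax":0,"ay":0,"az":0.25,"jaw":0},{"tx":0.02,"ty":-0.04,"tz":0,"ax":0,"ay":0,"az":0.25,"jaw":0},{"tx":0.02,"ty":-0.04,"tz":0,"ax":0,"ay":-0.25,"az":0,"jaw":0},{"tx":0.02,"ty":-0.04,"tz":0,"ax":0,"ay":-0.25,"az":0,"jaw":0},{"tx":0.005,"ty":-0.017,"tz":0,"ax":0,"ay":-0.167,"az":0,"jaw":0},{"tx":0,"ty":0,"tz":0,"ax":0,"ay":0,"az":0,"jaw":0},{"tx":0,"ty":0,"tz":0,"ax":0,"ay":0,"az":0,"jaw":0}]'
```

```text
time_s: 13.48
eef_pos: [561.3, 141.3, 114.0]
eef_rot: [-0.005, 0.985, -0.001, 0.174]
contact_force: [-0.0, -0.7, 0.1]
width: 21.0
grip_force: 39.8
```

```bash
python3 -m pendant '[{"tx":0,"ty":0,"tz":-0.03,"ax":0,"ay":0,"az":0,"jaw":0},{"tx":0,"ty":0,"tz":-0.02,"ax":0,"ay":0,"az":0,"jaw":0},{"tx":0,"ty":0,"tz":-0.01,"ax":0,"ay":0,"az":0,"jaw":0},{"tx":0,"ty":0,"tz":0,"ax":0,"ay":0,"az":0,"jaw":0},{"tx":0,"ty":0,"tz":0,"ax":0,"ay":0,"az":0,"jaw":0}]';python3 -m pendant '[{"tx":0,"ty":0,"tz":-0.002,"ax":0,"ay":0,"az":0,"jaw":0},{"tx":0,"ty":0,"tz":0,"ax":0,"ay":0,"az":0,"jaw":0}]';python3 -m pendant '[{"tx":0,"ty":0,"tz":-0.002,"ax":0,"ay":0,"az":0,"jaw":0},{"tx":0,"ty":0,"tz":0,"ax":0,"ay":0,"az":0,"jaw":0}]'
```

```text
time_s: 14.1
eef_pos: [561.5, 141.2, 66.4]
eef_rot: [-0.005, 0.985, -0.001, 0.174]
contact_force: [-0.5, 0.0, -0.4]
width: 20.8
grip_force: 39.9
time_s: 14.35
eef_pos: [560.8, 140.8, 64.5]
eef_rot: [-0.005, 0.985, -0.001, 0.174]
contact_force: [-0.0, -0.1, 0.1]
width: 20.8
grip_force: 39.9
time_s: 14.6
eef_pos: [560.5, 140.8, 62.4]
eef_rot: [-0.005, 0.985, -0.001, 0.174]
contact_force: [0.2, -0.6, -1.0]
width: 20.8
grip_force: 39.9
```

```bash
python3 -m pendant '[{"tx":0,"ty":0,"tz":-0.0015,"ax":0,"ay":0,"az":0,"jaw":0},{"tx":0,"ty":0,"tz":0,"ax":0,"ay":0,"az":0,"jaw":0}]';python3 -m pendant '[{"tx":0,"ty":0,"tz":-0.0015,"ax":0,"ay":0,"az":0,"jaw":0},{"tx":0,"ty":0,"tz":0,"ax":0,"ay":0,"az":0,"jaw":0}]'
```

```text
time_s: 14.85
eef_pos: [560.8, 140.8, 61.5]
eef_rot: [-0.005, 0.985, -0.001, 0.174]
contact_force: [-0.1, -0.4, 1.7]
width: 21.4
grip_force: 40.0
time_s: 15.1
eef_pos: [560.8, 140.8, 61.4]
eef_rot: [-0.005, 0.985, -0.001, 0.174]
contact_force: [-4.7, -0.7, 10.4]
width: 21.1
grip_force: 41.5
```

```bash
python3 -m pendant '[{"tx":0,"ty":0,"tz":0.0015,"ax":0,"ay":0,"az":0,"jaw":0},{"tx":0,"ty":0,"tz":0,"ax":0,"ay":0,"az":0,"jaw":0.3},{"tx":0,"ty":0,"tz":0,"ax":0,"ay":0,"az":0,"jaw":0.5},{"tx":0,"ty":0,"tz":0,"ax":0,"ay":0,"az":0,"jaw":0.6},{"tx":-0.01,"ty":0,"tz":0.028,"ax":0,"ay":0,"az":0,"jaw":0.6},{"tx":-0.017,"ty":0,"tz":0.047,"ax":0,"ay":0,"az":0,"jaw":0.8},{"tx":-0.017,"ty":0.02,"tz":0.03,"ax":0,"ay":0.25,"az":0,"jaw":1},{"tx":0,"ty":0.06,"tz":0,"ax":0,"ay":0.25,"az":0,"jaw":1},{"tx":0,"ty":0.07,"tz":0,"ax":0,"ay":0.167,"az":0,"jaw":1},{"tx":0,"ty":0.01,"tz":0,"ax":0,"ay":0,"az":0,"jaw":1}]'; python3 look.py a1
```

```text
time_s: 16.35
eef_pos: [527.3, 272.0, 144.7]
eef_rot: [-0.006, 1.0, 0.001, 0.0]
contact_force: [-0.2, -0.0, -1.2]
width: 85.2
grip_force: 0.0
carrier [np.float64(563.1), np.float64(-1.5), np.float64(1.4), array([ 1.3,  0.1,  0.3, -2.5]), array([-57.7,  53.9]), array([217, 211, 209, 126])] [(np.int32(112), array([650.4,  -0.8,  36.1,  23.4,  88.4]))]
T [209. 278.] [442.7 367.6  71.8  23.4  40.4] 42.2
S [441. 289.] [435.9 364.2  91.8  23.1  41.8] 40.2
S [438. 333.] [557.  401.3  92.2  22.1   5.9] 5.9
```

View pics/a1.png

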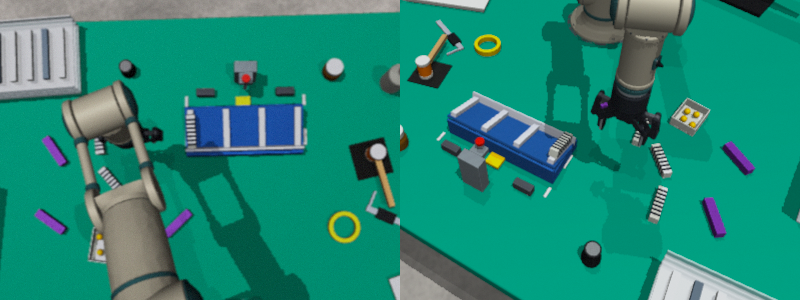

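The picture shows the first bar lying on rail 4 at crop px (192,130). Another bar has been knocked to about (436,364), and I'll pick that one up next.

```bash
python3 -m pendant '[{"tx":-0.028,"ty":0.028,"tz":0,"ax":0,"ay":0,"az":0.33,"jaw":1},{"tx":-0.028,"ty":0.028,"tz":0,"ax":0,"ay":0,"az":0.33,"jaw":1},{"tx":-0.028,"ty":0.028,"tz":0,"ax":0,"ay":0,"az":0.33,"jaw":1},{"tx":-0.03,"ty":0.03,"tz":-0.01,"ax":0,"ay":0,"az":0.33,"jaw":1},{"tx":0,"ty":0,"tz":-0.06,"ax":0,"ay":0,"az":0,"jaw":1},{"tx":0,"ty":0,"tz":-0.06,"ax":0,"ay":0,"az":0,"jaw":1},{"tx":0,"ty":0,"tz":0,"ax":0,"ay":0,"az":0,"jaw":1},{"tx":0,"ty":0,"tz":0,"ax":0,"ay":0,"az":0,"jaw":1}]' 40
```

```text
time_s: 17.45
eef_pos: [435.1, 359.7, 42.8]
eef_rot: [-0.343, 0.939, 0.0, 0.001]
contact_force: [1.1, -0.0, 0.4]
width: 85.5
grip_force: 0.0
```

```bash
python3 -m pendant '[{"tx":0.001,"ty":0.0045,"tz":-0.03,"ax":0,"ay":0,"az":0,"jaw":1},{"tx":0,"ty":0,"tz":-0.02,"ax":0,"ay":0,"az":0,"jaw":1},{"tx":0,"ty":0,"tz":0,"ax":0,"ay":0,"az":0,"jaw":0},{"tx":0,"ty":0,"tz":0,"ax":0,"ay":0,"az":0,"jaw":0},{"tx":0,"ty":0,"tz":0,"ax":0,"ay":0,"az":0,"jaw":0},{"tx":0,"ty":0,"tz":0,"ax":0,"ay":0,"az":0,"jaw":0},{"tx":0,"ty":0,"tz":0,"ax":0,"ay":0,"az":0,"jaw":0}]'
python3 -m pendant '[{"tx":0,"ty":0,"tz":0.07,"ax":0,"ay":0,"az":0,"jaw":0},{"tx":0,"ty":0,"tz":0.07,"ax":0,"ay":0,"az":-0.33,"jaw":0},{"tx":0.02,"ty":-0.06,"tz":0.02,"ax":0,"ay":0,"az":-0.33,"jaw":0},{"tx":0.02,"ty":-0.06,"tz":0,"ax":0,"ay":0,"az":-0.33,"jaw":0},{"tx":0.02,"ty":-0.06,"tz":0,"ax":0,"ay":0,"az":-0.33,"jaw":0},{"tx":0.03,"ty":-0.06,"tz":0,"ax":0,"ay":-0.25,"az":0,"jaw":0},{"tx":0.03,"ty":-0.06,"tz":0,"ax":0,"ay":-0.25,"az":0,"jaw":0},{"tx":0.03,"ty":-0.06,"tz":0,"ax":0,"ay":-0.167,"az":0,"jaw":0},{"tx":0.0065,"ty":-0.036,"tz":0,"ax":0,"ay":0,"az":0,"jaw":0},{"tx":0,"ty":0,"tz":0,"ax":0,"ay":0,"az":0,"jaw":0}]'
```

```text
time_s: 18.32
eef_pos: [435.7, 364.0, 2.1]
eef_rot: [-0.343, 0.939, 0.0, 0.001]
contact_force: [-0.7, -0.5, 5.6]
width: 20.8
grip_force: 40.4
time_s: 19.58
eef_pos: [560.0, 45.0, 129.0]
eef_rot: [-0.003, 0.985, -0.001, 0.173]
contact_force: [0.2, 0.0, -1.4]
width: 21.2
grip_force: 39.7
```

```bash
python3 -m pendant '[{"tx":0.001,"ty":0.0013,"tz":-0.04,"ax":0,"ay":0,"az":0,"jaw":0},{"tx":0,"ty":0,"tz":-0.03,"ax":0,"ay":0,"az":0,"jaw":0},{"tx":0,"ty":0,"tz":-0.0125,"ax":0,"ay":0,"az":0,"jaw":0},{"tx":0,"ty":0,"tz":0,"ax":0,"ay":0,"az":0,"jaw":0},{"tx":0,"ty":0,"tz":0,"ax":0,"ay":0,"az":0,"jaw":0}]';python3 -m pendant '[{"tx":0,"ty":0,"tz":-0.0015,"ax":0,"ay":0,"az":0,"jaw":0},{"tx":0,"ty":0,"tz":0,"ax":0,"ay":0,"az":0,"jaw":0}]';python3 -m pendant '[{"tx":0,"ty":0,"tz":-0.001,"ax":0,"ay":0,"az":0,"jaw":0},{"tx":0,"ty":0,"tz":0,"ax":0,"ay":0,"az":0,"jaw":0}]'
```

```text
time_s: 20.2
eef_pos: [561.9, 48.2, 64.3]
eef_rot: [-0.005, 0.985, -0.001, 0.175]
contact_force: [0.0, 0.0, -0.9]
width: 21.3
grip_force: 39.7
time_s: 20.45
eef_pos: [561.3, 47.9, 62.7]
eef_rot: [-0.005, 0.985, -0.001, 0.174]
contact_force: [-0.7, 0.1, -0.7]
width: 21.4
grip_force: 39.7
time_s: 20.7
eef_pos: [561.0, 47.8, 61.4]
eef_rot: [-0.005, 0.985, -0.001, 0.174]
contact_force: [-0.5, 0.2, -0.6]
width: 21.3
grip_force: 39.7
```

```bash
python3 -m pendant '[{"tx":0,"ty":-0.002,"tz":-0.0007,"ax":0,"ay":0,"az":0,"jaw":0},{"tx":0,"ty":0,"tz":0,"ax":0,"ay":0,"az":0,"jaw":0}]';python3 -m pendant '[{"tx":0,"ty":0,"tz":-0.0007,"ax":0,"ay":0,"az":0,"jaw":0},{"tx":0,"ty":0,"tz":0,"ax":0,"ay":0,"az":0,"jaw":0}]'
```

```text
time_s: 20.95
eef_pos: [561.1, 46.5, 61.2]
eef_rot: [-0.005, 0.985, -0.001, 0.174]
contact_force: [-2.4, 2.9, 5.0]
width: 21.1
grip_force: 40.4
time_s: 21.2
eef_pos: [561.1, 46.5, 61.2]
eef_rot: [-0.005, 0.985, -0.001, 0.174]
contact_force: [-4.6, 3.1, 9.4]
width: 21.1
grip_force: 41.2
```

```bash
python3 -m pendant '[{"tx":0,"ty":0,"tz":0.001,"ax":0,"ay":0,"az":0,"jaw":0},{"tx":0,"ty":0,"tz":0,"ax":0,"ay":0,"az":0,"jaw":0.3},{"tx":0,"ty":0,"tz":0,"ax":0,"ay":0,"az":0,"jaw":0.5},{"tx":0,"ty":0,"tz":0,"ax":0,"ay":0,"az":0,"jaw":0.6},{"tx":-0.01,"ty":0,"tz":0.028,"ax":0,"ay":0,"az":0,"jaw":0.6},{"tx":-0.017,"ty":0,"tz":0.047,"ax":0,"ay":0,"az":0,"jaw":0.8},{"tx":-0.03,"ty":0.01,"tz":0.03,"ax":0,"ay":0.25,"az":0,"jaw":1},{"tx":-0.06,"ty":0.03,"tz":0,"ax":0,"ay":0.25,"az":0,"jaw":1},{"tx":-0.05,"ty":0.05,"tz":0,"ax":0,"ay":0.167,"az":0,"jaw":1},{"tx":0,"ty":0.02,"tz":0,"ax":0,"ay":0,"az":0,"jaw":1}]'; python3 look.py
```

```text
time_s: 22.45
eef_pos: [426.2, 135.6, 144.9]
eef_rot: [-0.006, 1.0, 0.0, -0.001]
contact_force: [0.8, -0.0, -0.2]
width: 85.8
grip_force: 0.0
carrier [np.float64(562.8), np.float64(-1.7), np.float64(2.0), array([ 1.6,  0.6, -2.2, -3.4]), array([-58.5,  55.4]), array([218, 204, 127,  71])] [(np.int32(111), array([650. ,  -0.8,  36.2,  22.9,  89. ]))]
T [199. 237.] [556.2 398.   89.8  23.8   6.3] 6.5
T [240. 303.] [373.2 284.   89.3  23.    3.4] 4.4
S [421. 259.] [371.7 287.3  91.5  22.4   3.8] 3.7
S [438. 333.] [556.4 401.2  90.8  22.3   6.3] 6.0
```

```bash
python3 -m pendant '[{"tx":-0.022,"ty":0.062,"tz":0,"ax":0,"ay":0,"az":0.107,"jaw":1},{"tx":-0.022,"ty":0.062,"tz":0,"ax":0,"ay":0,"az":0,"jaw":1},{"tx":-0.023,"ty":0.06,"tz":0,"ax":0,"ay":0,"az":0,"jaw":1},{"tx":0,"ty":0,"tz":-0.06,"ax":0,"ay":0,"az":0,"jaw":1},{"tx":0,"ty":0,"tz":-0.06,"ax":0,"ay":0,"az":0,"jaw":1},{"tx":0,"ty":0,"tz":-0.01,"ax":0,"ay":0,"az":0,"jaw":1},{"tx":0,"ty":0,"tz":0,"ax":0,"ay":0,"az":0,"jaw":1},{"tx":0,"ty":0,"tz":0,"ax":0,"ay":0,"az":0,"jaw":1}]'
```

```text
time_s: 23.55
eef_pos: [375.7, 281.9, 42.6]
eef_rot: [-0.033, 0.999, 0.001, 0.002]
contact_force: [0.3, 0.5, 0.5]
width: 85.7
grip_force: 0.0
```

```bash
python3 -m pendant '[{"tx":-0.004,"ty":0.005,"tz":-0.03,"ax":0,"ay":0,"az":0,"jaw":1},{"tx":0,"ty":0,"tz":-0.02,"ax":0,"ay":0,"az":0,"jaw":1},{"tx":0,"ty":0,"tz":0,"ax":0,"ay":0,"az":0,"jaw":0},{"tx":0,"ty":0,"tz":0,"ax":0,"ay":0,"az":0,"jaw":0},{"tx":0,"ty":0,"tz":0,"ax":0,"ay":0,"az":0,"jaw":0},{"tx":0,"ty":0,"tz":0,"ax":0,"ay":0,"az":0,"jaw":0},{"tx":0,"ty":0,"tz":0,"ax":0,"ay":0,"az":0,"jaw":0}]'
python3 -m pendant '[{"tx":0,"ty":0,"tz":0.07,"ax":0,"ay":0,"az":0,"jaw":0},{"tx":0,"ty":0,"tz":0.07,"ax":0,"ay":0,"az":-0.11,"jaw":0},{"tx":0.03,"ty":-0.06,"tz":0.02,"ax":0,"ay":0,"az":0,"jaw":0},{"tx":0.03,"ty":-0.06,"tz":0,"ax":0,"ay":0,"az":0,"jaw":0},{"tx":0.03,"ty":-0.06,"tz":0,"ax":0,"ay":0,"az":0,"jaw":0},{"tx":0.03,"ty":-0.06,"tz":0,"ax":0,"ay":-0.25,"az":0,"jaw":0},{"tx":0.04,"ty":-0.06,"tz":0,"ax":0,"ay":-0.25,"az":0,"jaw":0},{"tx":0.04,"ty":-0.06,"tz":0,"ax":0,"ay":-0.167,"az":0,"jaw":0},{"tx":0.036,"ty":-0.058,"tz":0,"ax":0,"ay":0,"az":0,"jaw":0},{"tx":0,"ty":0,"tz":0,"ax":0,"ay":0,"az":0,"jaw":0}]'
python3 -m pendant '[{"tx":0,"ty":0,"tz":0,"ax":0,"ay":0,"az":0,"jaw":0},{"tx":0,"ty":0,"tz":0,"ax":0,"ay":0,"az":0,"jaw":0}]'
```

```text
time_s: 24.42
eef_pos: [371.4, 285.9, 2.0]
eef_rot: [-0.033, 0.999, 0.0, 0.001]
contact_force: [-0.5, -0.7, 6.7]
width: 21.0
grip_force: 40.8
time_s: 25.68
eef_pos: [561.9, -52.7, 129.7]
eef_rot: [-0.002, 0.985, -0.002, 0.175]
contact_force: [-0.0, -0.0, -0.6]
width: 21.1
grip_force: 39.9
time_s: 25.92
eef_pos: [558.4, -47.7, 128.6]
eef_rot: [-0.005, 0.985, -0.0, 0.173]
contact_force: [0.3, -1.0, -0.6]
width: 21.1
grip_force: 39.9
```

```bash
python3 -m pendant '[{"tx":0,"ty":0,"tz":-0.04,"ax":0,"ay":0,"az":0,"jaw":0},{"tx":0,"ty":0,"tz":-0.03,"ax":0,"ay":0,"az":0,"jaw":0},{"tx":0,"ty":0,"tz":-0.0125,"ax":0,"ay":0,"az":0,"jaw":0},{"tx":0,"ty":0,"tz":0,"ax":0,"ay":0,"az":0,"jaw":0},{"tx":0,"ty":0,"tz":0,"ax":0,"ay":0,"az":0,"jaw":0},{"tx":0,"ty":0,"tz":0,"ax":0,"ay":0,"az":0,"jaw":0}]'
```

```text
time_s: 26.68
eef_pos: [560.2, -49.1, 64.1]
eef_rot: [-0.004, 0.985, -0.001, 0.175]
contact_force: [-0.5, -0.2, -0.7]
width: 21.2
grip_force: 39.9
```

```bash
python3 -m pendant '[{"tx":0,"ty":0,"tz":-0.002,"ax":0,"ay":0,"az":0,"jaw":0},{"tx":0,"ty":0,"tz":0,"ax":0,"ay":0,"az":0,"jaw":0}]';python3 -m pendant '[{"tx":0,"ty":0,"tz":-0.001,"ax":0,"ay":0,"az":0,"jaw":0},{"tx":0,"ty":0,"tz":0,"ax":0,"ay":0,"az":0,"jaw":0}]';python3 -m pendant '[{"tx":0,"ty":0,"tz":-0.001,"ax":0,"ay":0,"az":0,"jaw":0},{"tx":0,"ty":0,"tz":0,"ax":0,"ay":0,"az":0,"jaw":0}]'
```

```text
time_s: 26.92
eef_pos: [559.5, -49.0, 61.5]
eef_rot: [-0.004, 0.985, -0.001, 0.174]
contact_force: [-0.3, -1.1, -0.5]
width: 21.0
grip_force: 39.9
time_s: 27.18
eef_pos: [559.4, -49.0, 60.5]
eef_rot: [-0.004, 0.985, -0.001, 0.174]
contact_force: [-0.0, -0.5, -0.9]
width: 21.2
grip_force: 39.9
time_s: 27.42
eef_pos: [559.4, -49.0, 60.4]
eef_rot: [-0.004, 0.985, -0.001, 0.174]
contact_force: [-2.4, -0.1, 5.5]
width: 21.0
grip_force: 40.8
```

Contact. Release and go to the last bar.

```bash
python3 -m pendant '[{"tx":0,"ty":0,"tz":0.0005,"ax":0,"ay":0,"az":0,"jaw":0},{"tx":0,"ty":0,"tz":0,"ax":0,"ay":0,"az":0,"jaw":0.3},{"tx":0,"ty":0,"tz":0,"ax":0,"ay":0,"az":0,"jaw":0.5},{"tx":0,"ty":0,"tz":0,"ax":0,"ay":0,"az":0,"jaw":0.6},{"tx":-0.01,"ty":0,"tz":0.028,"ax":0,"ay":0,"az":0,"jaw":0.6},{"tx":-0.017,"ty":0,"tz":0.047,"ax":0,"ay":0,"az":0,"jaw":0.8},{"tx":-0.03,"ty":0.02,"tz":0.04,"ax":0,"ay":0.25,"az":0,"jaw":1},{"tx":-0.04,"ty":0.055,"tz":0,"ax":0,"ay":0.25,"az":0,"jaw":1},{"tx":-0.03,"ty":0.06,"tz":0,"ax":0,"ay":0.167,"az":0,"jaw":1},{"tx":0,"ty":0.07,"tz":0,"ax":0,"ay":0,"az":0,"jaw":1}]'; python3 look.py
```

```text
time_s: 28.68
eef_pos: [458.0, 116.2, 152.4]
eef_rot: [-0.003, 1.0, -0.0, 0.0]
contact_force: [0.8, 0.7, 0.6]
width: 85.5
grip_force: 0.0
carrier [np.float64(563.2), np.float64(-1.3), np.float64(3.3), array([ 1.1,  0. , -1.5,  nan]), array([-62.3,  57.8]), array([219, 128, 129])] [(np.int32(112), array([650.1,  -0.8,  36.2,  22.5,  88.4]))]
T [199. 237.] [556.8 397.9  90.7  23.6   5.2] 6.1
S [438. 333.] [556.5 401.2  89.3  22.2   5.8] 6.0
  return _methods._mean(a, axis=axis, dtype=dtype,
  ret = ret.dtype.type(ret / rcount)
```

```bash
python3 -m pendant '[{"tx":0.0246,"ty":0.07,"tz":0,"ax":0,"ay":0,"az":0.183,"jaw":1},{"tx":0.0246,"ty":0.07,"tz":0,"ax":0,"ay":0,"az":0,"jaw":1},{"tx":0.0246,"ty":0.07,"tz":0,"ax":0,"ay":0,"az":0,"jaw":1},{"tx":0.0246,"ty":0.07,"tz":0,"ax":0,"ay":0,"az":0,"jaw":1},{"tx":0.0246,"ty":0.07,"tz":0,"ax":0,"ay":0,"az":0,"jaw":1},{"tx":0,"ty":0,"tz":-0.07,"ax":0,"ay":0,"az":0,"jaw":1},{"tx":0,"ty":0,"tz":-0.06,"ax":0,"ay":0,"az":0,"jaw":1},{"tx":0,"ty":0,"tz":-0.01,"ax":0,"ay":0,"az":0,"jaw":1},{"tx":0,"ty":0,"tz":0,"ax":0,"ay":0,"az":0,"jaw":1},{"tx":0,"ty":0,"tz":0,"ax":0,"ay":0,"az":0,"jaw":1}]'
```

```text
time_s: 30.02
eef_pos: [558.1, 395.6, 42.9]
eef_rot: [-0.052, 0.999, 0.001, 0.002]
contact_force: [0.6, -0.0, 0.5]
width: 85.6
grip_force: 0.0
```

```bash
python3 -m pendant '[{"tx":-0.001,"ty":0.005,"tz":-0.03,"ax":0,"ay":0,"az":0,"jaw":1},{"tx":0,"ty":0,"tz":-0.02,"ax":0,"ay":0,"az":0,"jaw":1},{"tx":0,"ty":0,"tz":0,"ax":0,"ay":0,"az":0,"jaw":0},{"tx":0,"ty":0,"tz":0,"ax":0,"ay":0,"az":0,"jaw":0},{"tx":0,"ty":0,"tz":0,"ax":0,"ay":0,"az":0,"jaw":0},{"tx":0,"ty":0,"tz":0,"ax":0,"ay":0,"az":0,"jaw":0},{"tx":0,"ty":0,"tz":0,"ax":0,"ay":0,"az":0,"jaw":0}]'
python3 -m pendant '[{"tx":0,"ty":0,"tz":0.07,"ax":0,"ay":0,"az":0,"jaw":0},{"tx":-0.03,"ty":0,"tz":0.065,"ax":0,"ay":0,"az":-0.18,"jaw":0},{"tx":-0.03,"ty":-0.05,"tz":0.04,"ax":0,"ay":0,"az":0,"jaw":0},{"tx":-0.03,"ty":-0.065,"tz":0,"ax":0,"ay":0,"az":0,"jaw":0},{"tx":0,"ty":-0.075,"tz":0,"ax":0,"ay":0,"az":0,"jaw":0},{"tx":0,"ty":-0.075,"tz":0,"ax":0,"ay":0,"az":0,"jaw":0},{"tx":0,"ty":-0.075,"tz":0,"ax":0,"ay":0,"az":0,"jaw":0},{"tx":0,"ty":-0.075,"tz":0,"ax":0,"ay":-0.25,"az":0,"jaw":0},{"tx":0,"ty":-0.075,"tz":0,"ax":0,"ay":-0.25,"az":0,"jaw":0},{"tx":0.02,"ty":-0.07,"tz":0,"ax":0,"ay":-0.167,"az":0,"jaw":0}]'
python3 -m pendant '[{"tx":0.04,"ty":-0.06,"tz":0,"ax":0,"ay":0,"az":0,"jaw":0},{"tx":0.035,"ty":-0.06,"tz":0,"ax":0,"ay":0,"az":0,"jaw":0},{"tx":0,"ty":0,"tz":0,"ax":0,"ay":0,"az":0,"jaw":0},{"tx":0,"ty":0,"tz":0,"ax":0,"ay":0,"az":0,"jaw":0}]'
```

```text
time_s: 30.9
eef_pos: [556.2, 399.4, 1.2]
eef_rot: [-0.052, 0.999, 0.0, 0.001]
contact_force: [-0.1, 0.4, 4.9]
width: 21.2
grip_force: 40.0
time_s: 32.15
eef_pos: [496.7, -49.8, 139.8]
eef_rot: [-0.005, 0.985, -0.001, 0.174]
contact_force: [1.1, 1.4, -0.9]
width: 21.1
grip_force: 39.5
time_s: 32.65
eef_pos: [558.2, -144.4, 139.2]
eef_rot: [-0.005, 0.985, -0.0, 0.172]
contact_force: [-0.5, 1.2, -1.2]
width: 21.4
grip_force: 39.6
```

```bash
python3 -m pendant '[{"tx":0.002,"ty":0,"tz":-0.05,"ax":0,"ay":0,"az":0,"jaw":0},{"tx":0,"ty":0,"tz":-0.03,"ax":0,"ay":0,"az":0,"jaw":0},{"tx":0,"ty":0,"tz":-0.014,"ax":0,"ay":0,"az":0,"jaw":0},{"tx":0,"ty":0,"tz":0,"ax":0,"ay":0,"az":0,"jaw":0},{"tx":0,"ty":0,"tz":0,"ax":0,"ay":0,"az":0,"jaw":0},{"tx":0,"ty":0,"tz":0,"ax":0,"ay":0,"az":0,"jaw":0}]'
```

```text
time_s: 33.4
eef_pos: [561.8, -145.2, 66.2]
eef_rot: [-0.005, 0.985, -0.001, 0.175]
contact_force: [-0.1, -0.3, -0.5]
width: 21.5
grip_force: 39.6
```

```bash
python3 -m pendant '[{"tx":-0.001,"ty":0.001,"tz":-0.005,"ax":0,"ay":0,"az":0,"jaw":0},{"tx":0,"ty":0,"tz":0,"ax":0,"ay":0,"az":0,"jaw":0}]';python3 -m pendant '[{"tx":0,"ty":0,"tz":-0.0015,"ax":0,"ay":0,"az":0,"jaw":0},{"tx":0,"ty":0,"tz":0,"ax":0,"ay":0,"az":0,"jaw":0}]';python3 -m pendant '[{"tx":0,"ty":0,"tz":-0.001,"ax":0,"ay":0,"az":0,"jaw":0},{"tx":0,"ty":0,"tz":0,"ax":0,"ay":0,"az":0,"jaw":0}]';python3 -m pendant '[{"tx":0,"ty":0,"tz":-0.0007,"ax":0,"ay":0,"az":0,"jaw":0},{"tx":0,"ty":0,"tz":0,"ax":0,"ay":0,"az":0,"jaw":0}]'
```

```text
time_s: 33.65
eef_pos: [559.9, -144.0, 60.8]
eef_rot: [-0.005, 0.985, -0.001, 0.173]
contact_force: [-0.3, 0.1, -1.9]
width: 21.2
grip_force: 39.6
time_s: 33.9
eef_pos: [560.3, -144.2, 59.8]
eef_rot: [-0.005, 0.985, -0.001, 0.174]
contact_force: [-0.9, -0.1, -0.6]
width: 21.1
grip_force: 39.6
time_s: 34.15
eef_pos: [560.3, -144.2, 59.7]
eef_rot: [-0.005, 0.985, -0.001, 0.174]
contact_force: [-3.5, -0.2, 6.1]
width: 21.0
grip_force: 40.6
time_s: 34.4
eef_pos: [560.3, -144.2, 59.7]
eef_rot: [-0.005, 0.985, -0.001, 0.174]
contact_force: [-5.8, -0.4, 10.2]
width: 21.3
grip_force: 41.3
```

Release, retreat to the front, and look at all four.

```bash
python3 -m pendant '[{"tx":0,"ty":0,"tz":0.0012,"ax":0,"ay":0,"az":0,"jaw":0},{"tx":0,"ty":0,"tz":0,"ax":0,"ay":0,"az":0,"jaw":0.3},{"tx":0,"ty":0,"tz":0,"ax":0,"ay":0,"az":0,"jaw":0.5},{"tx":0,"ty":0,"tz":0,"ax":0,"ay":0,"az":0,"jaw":0.6},{"tx":-0.01,"ty":0,"tz":0.028,"ax":0,"ay":0,"az":0,"jaw":0.6},{"tx":-0.017,"ty":0,"tz":0.047,"ax":0,"ay":0,"az":0,"jaw":0.8},{"tx":-0.04,"ty":0.02,"tz":0.04,"ax":0,"ay":0.25,"az":0,"jaw":1},{"tx":-0.05,"ty":0.05,"tz":0,"ax":0,"ay":0.25,"az":0,"jaw":1},{"tx":-0.05,"ty":0.053,"tz":0,"ax":0,"ay":0.167,"az":0,"jaw":1},{"tx":-0.02,"ty":0.05,"tz":0,"ax":0,"ay":0,"az":0,"jaw":1}]'
cat > barcheck.py <<'E'
from h import *
import sys
t=bot.get_image("top");s=bot.get_image("scene");np.savez("t.npz",**t);np.savez("s.npz",**s)
print(tab(t),bot.state()["eef_pos"].round(1))
for d in(t,s):
    H=hsv(d);W=world(d)
    # bar tops: 22 mm above the ramp's rail plane, low saturation; plane z=60+(x-xc)*tan20
    xc=float(sys.argv[1]); h=(W[...,2]-60)*np.cos(.349)-(W[...,0]-xc)*np.sin(.349)
    m=(H[...,1]<110)&(h>16)&(h<28)&(abs(W[...,0]-xc)<75)&(abs(W[...,1])<190)
    m=cv2.morphologyEx(m.astype(np.uint8),cv2.MORPH_CLOSE,np.ones((3,3)))>0
    for b,st,c in blobs(m,60):
        print(c.round(),st[4],rect(W[b&np.isfinite(h)][:,:2]),np.nanmedian(h[b]).round(1))
if len(sys.argv)>2: cv2.imwrite("pics/%s.png"%sys.argv[2],np.hstack([cv2.resize(t["pixels"][160:290,280:420],None,fx=2.8,fy=3),cv2.resize(s["pixels"][195:325,230:360],None,fx=3,fy=3)]))
E
python3 barcheck.py 564 b1
```

```text
time_s: 35.65
eef_pos: [410.1, -4.5, 151.4]
eef_rot: [-0.005, 1.0, 0.0, -0.0]
contact_force: [0.9, -0.4, 0.7]
width: 85.3
grip_force: 0.0
[(np.int32(111), array([650. ,  -0.9,  36.7,  22.4, -89.6]))] [408.   -2.6 151.1]
[327. 229.] 266 [556.6  43.9  86.6  21.3  -1.6] 22.1
[363. 229.] 291 [555.2 -50.9  83.8  21.4  -0.6] 21.4
[400. 229.] 289 [ 556.1 -152.2   84.6   34.     1.6] 21.6
[291. 231.] 297 [556.  139.4  88.   25.6   1.5] 21.7
[246. 228.] 208 [ 554.8 -142.5   84.9   23.8    1.2] 23.6
[276. 242.] 226 [553.  -48.7  95.1  35.7  10.6] 23.7
[308. 256.] 231 [555.3  47.   86.6  23.8   1.5] 23.5
[341. 272.] 247 [555.8 141.3  85.4  24.3   1.3] 23.6
```

View pics/b1.png

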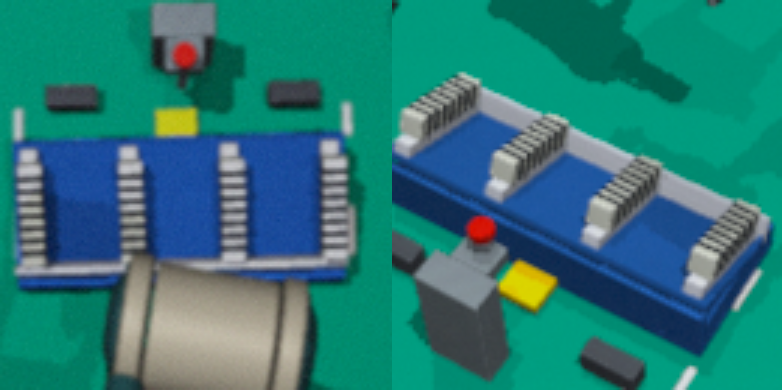

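All four bars lie on their rails, in top crop px columns 32, 130, 232 and 333, against the lip and clear of the deck. Now the push home.

```bash
python3 -m pendant '[{"tx":0.02,"ty":0,"tz":-0.06,"ax":0,"ay":0,"az":0.02,"jaw":1},{"tx":0,"ty":0,"tz":-0.06,"ax":0,"ay":0,"az":0,"jaw":1},{"tx":0,"ty":0,"tz":-0.055,"ax":0,"ay":0,"az":0,"jaw":1},{"tx":0.025,"ty":0,"tz":0,"ax":0,"ay":0,"az":0,"jaw":1},{"tx":0.02,"ty":0,"tz":0,"ax":0,"ay":0,"az":0,"jaw":1},{"tx":0.008,"ty":0,"tz":0,"ax":0,"ay":0,"az":0,"jaw":1},{"tx":0.004,"ty":0,"tz":0,"ax":0,"ay":0,"az":0,"jaw":1},{"tx":0.004,"ty":0,"tz":0,"ax":0,"ay":0,"az":0,"jaw":1},{"tx":0,"ty":0,"tz":0,"ax":0,"ay":0,"az":0,"jaw":1}]'
python3 -m pendant '[{"tx":0.004,"ty":0,"tz":0,"ax":0,"ay":0,"az":0,"jaw":1},{"tx":0.004,"ty":0,"tz":0,"ax":0,"ay":0,"az":0,"jaw":1},{"tx":0.004,"ty":0,"tz":0,"ax":0,"ay":0,"az":0,"jaw":1},{"tx":0.004,"ty":0,"tz":0,"ax":0,"ay":0,"az":0,"jaw":1},{"tx":0.004,"ty":0,"tz":0,"ax":0,"ay":0,"az":0,"jaw":1}]'
python3 -m pendant '[{"tx":0.004,"ty":0,"tz":0,"ax":0,"ay":0,"az":0,"jaw":1},{"tx":0.004,"ty":0,"tz":0,"ax":0,"ay":0,"az":0,"jaw":1},{"tx":0.004,"ty":0,"tz":0,"ax":0,"ay":0,"az":0,"jaw":1}]'
```

```text
time_s: 36.88
eef_pos: [475.4, -5.7, 11.7]
eef_rot: [-0.01, 1.0, 0.0, 0.0]
contact_force: [0.3, 0.2, -0.4]
width: 85.6
grip_force: 0.0
time_s: 37.5
eef_pos: [487.7, -5.6, 10.9]
eef_rot: [-0.01, 1.0, 0.0, -0.004]
contact_force: [-9.2, -0.9, 6.8]
width: 85.7
grip_force: 4.3
time_s: 37.88
eef_pos: [496.3, -5.5, 10.8]
eef_rot: [-0.01, 1.0, 0.0, -0.005]
contact_force: [-8.8, -0.5, 5.0]
width: 85.2
grip_force: 4.3
```

```bash
python3 -m pendant '[{"tx":0.004,"ty":0,"tz":0,"ax":0,"ay":0,"az":-0.02,"jaw":1},{"tx":0.004,"ty":0,"tz":0,"ax":0,"ay":0,"az":-0.02,"jaw":1},{"tx":0.004,"ty":0,"tz":0,"ax":0,"ay":0,"az":0,"jaw":1},{"tx":0.004,"ty":0,"tz":0,"ax":0,"ay":0,"az":0,"jaw":1},{"tx":0.004,"ty":0,"tz":0,"ax":0,"ay":0,"az":0,"jaw":1},{"tx":0.004,"ty":0,"tz":0,"ax":0,"ay":0,"az":0,"jaw":1}]'
python3 -m pendant '[{"tx":0.004,"ty":0,"tz":0,"ax":0,"ay":0,"az":0,"jaw":1},{"tx":0,"ty":0,"tz":0,"ax":0,"ay":0,"az":0,"jaw":1}]'
python3 -m pendant '[{"tx":0.003,"ty":0,"tz":0,"ax":0,"ay":0,"az":0,"jaw":1},{"tx":0,"ty":0,"tz":0,"ax":0,"ay":0,"az":0,"jaw":1}]'
```

```text
time_s: 38.62
eef_pos: [515.4, -5.1, 10.6]
eef_rot: [0.0, 1.0, 0.001, -0.005]
contact_force: [-7.7, 0.2, 4.3]
width: 85.5
grip_force: 3.9
time_s: 38.88
eef_pos: [519.7, -5.2, 10.6]
eef_rot: [0.0, 1.0, 0.001, -0.004]
contact_force: [-6.6, -0.9, 2.4]
width: 85.2
grip_force: 2.9
time_s: 39.12
eef_pos: [521.6, -5.2, 10.6]
eef_rot: [0.0, 1.0, 0.001, -0.004]
contact_force: [-6.3, -0.8, 3.0]
width: 85.6
grip_force: 3.3
```

```bash
python3 barcheck.py 599
```

```text
[(np.int32(105), array([686.3,  -1.9,  36.3,  27.8,  88.4]))] [521.6  -5.2  10.6]
[399. 217.] 314 [ 5.855e+02 -1.461e+02  8.720e+01  2.240e+01  4.000e-01] 22.0
[291. 218.] 293 [589.8 139.7  85.5  25.3   1.6] 22.8
[238. 236.] 227 [ 587.1 -143.    87.8   25.1    1.4] 23.9
[269. 250.] 264 [563.9 -52.6 140.9  37.6  11.9] 23.8
[302. 265.] 275 [566.2  43.7 135.8  31.9   7.2] 24.0
[334. 282.] 259 [589.9 141.5  86.4  23.4   1. ] 24.0
```

Keep pushing until the stops take the force.

```bash
for i in 1; do python3 -m pendant '[{"tx":0.003,"ty":0,"tz":0,"ax":0,"ay":0,"az":0,"jaw":1},{"tx":0,"ty":0,"tz":0,"ax":0,"ay":0,"az":0,"jaw":1}]' ; python3 -m pendant '[{"tx":0.003,"ty":0,"tz":0,"ax":0,"ay":0,"az":0,"jaw":1},{"tx":0,"ty":0,"tz":0,"ax":0,"ay":0,"az":0,"jaw":1}]'; python3 -m pendant '[{"tx":0.002,"ty":0,"tz":0,"ax":0,"ay":0,"az":0,"jaw":1},{"tx":0,"ty":0,"tz":0,"ax":0,"ay":0,"az":0,"jaw":1}]'; done | grep -E "eef_pos|force:"
```

```text
eef_pos: [523.1, -5.1, 10.6]
contact_force: [-8.3, 0.6, 5.8]
grip_force: 4.1
eef_pos: [523.1, -5.0, 10.5]
contact_force: [-12.8, -0.1, 8.6]
grip_force: 6.2
eef_pos: [523.1, -5.0, 10.4]
contact_force: [-14.2, -0.9, 10.5]
grip_force: 7.6
```

```bash
python3 -m pendant '[{"tx":0.004,"ty":0,"tz":0,"ax":0,"ay":0,"az":0,"jaw":1},{"tx":0,"ty":0,"tz":0,"ax":0,"ay":0,"az":0,"jaw":1},{"tx":0,"ty":0,"tz":0,"ax":0,"ay":0,"az":0,"jaw":1}]' | grep -E "pos|force"; python3 -m pendant '[{"tx":-0.02,"ty":0,"tz":0,"ax":0,"ay":0,"az":0,"jaw":1},{"tx":-0.04,"ty":0,"tz":0,"ax":0,"ay":0,"az":0,"jaw":1},{"tx":-0.06,"ty":-0.02,"tz":0.04,"ax":0,"ay":0,"az":0,"jaw":1},{"tx":-0.06,"ty":0,"tz":0.04,"ax":0,"ay":0,"az":0,"jaw":1},{"tx":-0.03,"ty":0,"tz":0.06,"ax":0,"ay":0,"az":0,"jaw":1},{"tx":0,"ty":-0.05,"tz":0.05,"ax":0,"ay":0,"az":0,"jaw":1},{"tx":0,"ty":-0.07,"tz":0,"ax":0,"ay":0,"az":0,"jaw":1},{"tx":0,"ty":-0.07,"tz":0,"ax":0,"ay":0,"az":0,"jaw":1},{"tx":0,"ty":0,"tz":0,"ax":0,"ay":0,"az":0,"jaw":1}]'
python3 barcheck.py 600 h1
python3 - <<'E'
from h import *
for f in("t.npz","s.npz"):
    d=load(f);W=world(d);H=hsv(d)
    m=(H[...,1]<60)&(H[...,2]>140)&(abs(W[...,2]-63)<8)&(W[...,1]<-300)&(W[...,1]>-390)&(W[...,0]>440)&(W[...,0]<540)
    for b,s,c in blobs(m,40): print("head",c,s[4],rect(W[b][:,:2]),W[b].mean(0).round(1))
    m=(H[...,0]>8)&(H[...,0]<25)&(H[...,1]>60)&(W[...,2]>28)&(W[...,2]<48)&(W[...,1]<-340)&(W[...,1]>-400)&(W[...,0]>330)&(W[...,0]<470)
    q=W[m]; v=cv2.fitLine(q[:,:2].astype(np.float32),cv2.DIST_L2,0,.01,.01).ravel(); print("handle",len(q),q.mean(0).round(1),np.degrees(np.arctan2(v[1],v[0])))
    m=(H[...,0]<=5)&(H[...,1]>130)&(W[...,2]>115)&(abs(W[...,1])<40)&(W[...,0]>640)&(W[...,0]<720); print("punch",np.median(W[m],0).round(1))
E
```

```text
eef_pos: [523.5, -4.6, 10.2]
contact_force: [-18.9, -0.4, 14.7]
grip_force: 9.7
time_s: 41.48
eef_pos: [368.5, -177.9, 164.0]
eef_rot: [0.003, 1.0, -0.001, 0.001]
contact_force: [0.1, 1.1, -0.2]
width: 85.2
grip_force: 0.0
[(np.int32(95), array([685.7,  -1.7,  37.1,  22.1,  85.2]))] [ 367.4 -173.9  163.2]
[399. 216.] 305 [ 590.  -146.5   86.1   22.5    0. ] 22.1
[291. 217.] 291 [592.2 139.3  83.8  24.9  -2.5] 21.5
[326. 217.] 288 [591.6  44.3  87.3  21.9   0.7] 21.9
[363. 217.] 281 [590.5 -51.1  84.9  21.7   0.8] 22.2
[238. 237.] 227 [ 590.1 -141.9   88.    24.9    0.9] 24.1
[268. 251.] 237 [ 5.905e+02 -4.720e+01  8.750e+01  2.430e+01 -3.000e-01] 23.9
[300. 267.] 249 [592.   47.7  88.4  23.4   1. ] 23.6
[334. 283.] 263 [ 5.917e+02  1.418e+02  8.860e+01  2.320e+01 -1.000e-01] 23.5
head [477.94021739 251.05978261] 184 [ 493.6 -351.1   39.    38.7   86.6] [ 492.9 -351.3   63.5]
handle 167 [ 438.  -363.4   40.7] 13.780678
punch [680.9  -6.2 131.6]
head [202.22222222 190.        ] 117 [ 490.7 -349.4   42.7   38.9   55. ] [ 492.4 -347.5   65.4]
handle 168 [ 405.7 -365.5   41.7] 14.126616
punch [685.1  -4.3 133. ]
```

View pics/h1.png

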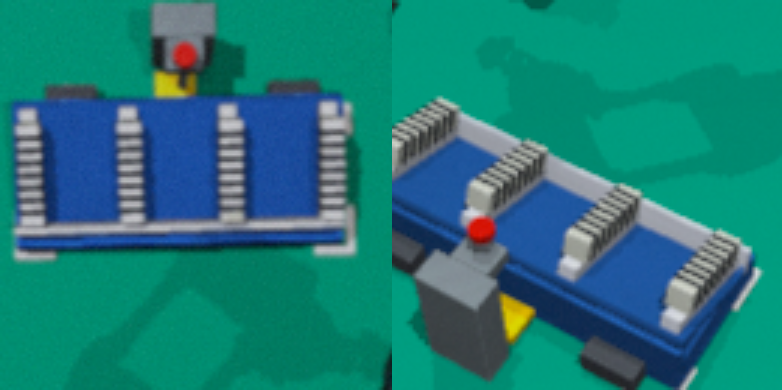

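The carrier is against both stops, inside the corner marks (crop px x 13–345), with all four bars still on. Next, the mallet.

```bash
python3 -m pendant '[{"tx":0.0224,"ty":-0.0588,"tz":0,"ax":0,"ay":0,"az":0.23,"jaw":1},{"tx":0.0224,"ty":-0.0588,"tz":0,"ax":0,"ay":0,"az":0.23,"jaw":1},{"tx":0.0224,"ty":-0.0588,"tz":0,"ax":0,"ay":0,"az":0,"jaw":1},{"tx":0.0224,"ty":-0.0588,"tz":0,"ax":0,"ay":0,"az":0,"jaw":1},{"tx":0,"ty":0,"tz":-0.06,"ax":0,"ay":0,"az":0,"jaw":1},{"tx":0,"ty":0,"tz":-0.06,"ax":0,"ay":0,"az":0,"jaw":1},{"tx":0,"ty":0,"tz":0,"ax":0,"ay":0,"az":0,"jaw":1},{"tx":0,"ty":0,"tz":0,"ax":0,"ay":0,"az":0,"jaw":1}]'
```

```text
time_s: 42.58
eef_pos: [440.5, -361.6, 68.8]
eef_rot: [-0.121, 0.993, -0.001, 0.001]
contact_force: [-0.0, -1.3, -0.1]
width: 85.2
grip_force: 0.0
```

```bash
python3 -m pendant '[{"tx":-0.001,"ty":0,"tz":-0.04,"ax":0,"ay":0,"az":0,"jaw":1},{"tx":0,"ty":0,"tz":-0.026,"ax":0,"ay":0,"az":0,"jaw":1},{"tx":0,"ty":0,"tz":0,"ax":0,"ay":0,"az":0,"jaw":0.4},{"tx":0,"ty":0,"tz":0,"ax":0,"ay":0,"az":0,"jaw":0},{"tx":0,"ty":0,"tz":0,"ax":0,"ay":0,"az":0,"jaw":0},{"tx":0,"ty":0,"tz":0,"ax":0,"ay":0,"az":0,"jaw":0},{"tx":0,"ty":0,"tz":0,"ax":0,"ay":0,"az":0,"jaw":0}]' 100
python3 -m pendant '[{"tx":0,"ty":0,"tz":0.02,"ax":0,"ay":0,"az":0,"jaw":0},{"tx":0,"ty":0,"tz":0.05,"ax":0,"ay":0,"az":0,"jaw":0},{"tx":0,"ty":0,"tz":0,"ax":0,"ay":0,"az":0,"jaw":0},{"tx":0,"ty":0,"tz":0,"ax":0,"ay":0,"az":0,"jaw":0}]'
```

```text
time_s: 43.45
eef_pos: [438.9, -362.5, 15.8]
eef_rot: [-0.12, 0.993, -0.001, 0.001]
contact_force: [-1.1, 0.2, 6.2]
width: 14.4
grip_force: 97.4
time_s: 43.95
eef_pos: [437.7, -361.3, 70.2]
eef_rot: [-0.12, 0.993, 0.001, -0.0]
contact_force: [-0.9, 0.4, -3.1]
width: 14.2
grip_force: 98.1
```

```bash
python3 -m pendant '[{"tx":0,"ty":0,"tz":0.07,"ax":0,"ay":0,"az":0,"jaw":0},{"tx":0,"ty":0,"tz":0.07,"ax":0,"ay":0,"az":0,"jaw":0},{"tx":0.034,"ty":0.063,"tz":0.01,"ax":0,"ay":0,"az":-0.23,"jaw":0},{"tx":0.034,"ty":0.063,"tz":0,"ax":0,"ay":0,"az":-0.23,"jaw":0},{"tx":0.034,"ty":0.063,"tz":0,"ax":0,"ay":0,"az":0,"jaw":0},{"tx":0.034,"ty":0.063,"tz":0,"ax":0,"ay":0,"az":0,"jaw":0},{"tx":0.034,"ty":0.063,"tz":0,"ax":0,"ay":0,"az":0,"jaw":0},{"tx":0.034,"ty":0.063,"tz":0,"ax":0,"ay":0,"az":0,"jaw":0},{"tx":0.034,"ty":0.067,"tz":0,"ax":0,"ay":0,"az":0,"jaw":0},{"tx":0,"ty":0,"tz":0,"ax":0,"ay":0,"az":0,"jaw":0}]'
python3 -m pendant '[{"tx":0,"ty":0,"tz":0,"ax":0,"ay":0,"az":0,"jaw":0},{"tx":0,"ty":0,"tz":0,"ax":0,"ay":0,"az":0,"jaw":0},{"tx":0,"ty":0,"tz":0,"ax":0,"ay":0,"az":0,"jaw":0}]'
python3 - <<'E'
from h import *
t=bot.get_image("top");s=bot.get_image("scene")
for d in(t,s):
    W=world(d);H=hsv(d)
    m=(H[...,1]<60)&(H[...,2]>140)&(W[...,2]>180)&(W[...,2]<290)&(abs(W[...,1])<60)&(W[...,0]>640)&(W[...,0]<730)
    for b,st,c in blobs(m,30): print(c.round(),st[4],rect(W[b][:,:2]),W[b].mean(0).round(1))
cv2.imwrite("pics/m1.png",cv2.resize(s["pixels"][150:330,180:360],None,fx=3,fy=3))
E
```

```text
time_s: 45.2
eef_pos: [629.1, -1.2, 188.0]
eef_rot: [-0.002, 1.0, 0.001, -0.002]
contact_force: [-0.2, -0.3, -3.3]
width: 14.1
grip_force: 98.8
time_s: 45.58
eef_pos: [628.2, -7.2, 190.5]
eef_rot: [0.001, 1.0, -0.0, -0.0]
contact_force: [-0.5, -0.1, -3.5]
width: 14.3
grip_force: 98.8
[254. 241.] 246 [683.4  -6.5  41.   39.5 -70.7] [683.9  -6.1 239.2]
```

View pics/m1.png

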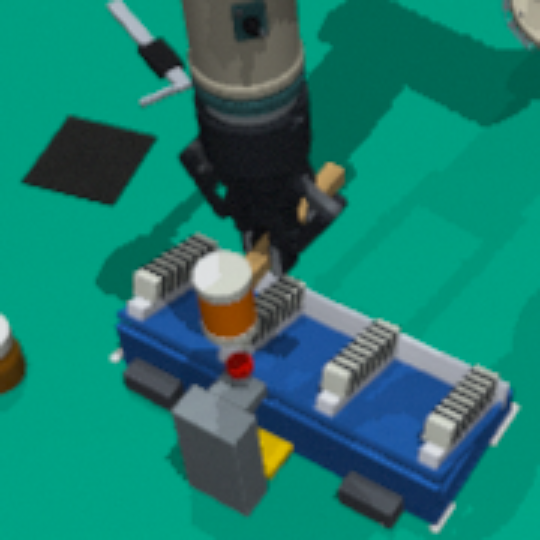

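The picture shows the mallet head at crop px (224,290), directly above the red punch at (240,365). Strike.

```bash
python3 -m pendant '[{"tx":0,"ty":0,"tz":-0.03,"ax":0,"ay":0,"az":0,"jaw":0},{"tx":0,"ty":0,"tz":-0.02,"ax":0,"ay":0,"az":0,"jaw":0},{"tx":0,"ty":0,"tz":0,"ax":0,"ay":0,"az":0,"jaw":0},{"tx":0,"ty":0,"tz":0,"ax":0,"ay":0,"az":0,"jaw":0}]' 120;  python3 -m pendant '[{"tx":0,"ty":0,"tz":-0.02,"ax":0,"ay":0,"az":0,"jaw":0},{"tx":0,"ty":0,"tz":-0.008,"ax":0,"ay":0,"az":0,"jaw":0},{"tx":0,"ty":0,"tz":0,"ax":0,"ay":0,"az":0,"jaw":0}]'
```

```text
time_s: 46.18
eef_pos: [629.2, -6.0, 151.1]
eef_rot: [0.0, 1.0, -0.0, 0.001]
contact_force: [0.4, -0.0, -1.0]
width: 14.0
grip_force: 120.1
time_s: 46.55
eef_pos: [630.6, -6.2, 132.7]
eef_rot: [0.0, 1.0, -0.0, 0.003]
contact_force: [-4.7, -0.0, 16.9]
width: 13.6
grip_force: 123.3
```

```bash
python3 -m pendant '[{"tx":0,"ty":0,"tz":0.05,"ax":0,"ay":0,"az":0,"jaw":0},{"tx":0,"ty":0,"tz":0.035,"ax":0,"ay":0,"az":0,"jaw":0},{"tx":-0.034,"ty":-0.063,"tz":0,"ax":0,"ay":0,"az":0,"jaw":0},{"tx":-0.034,"ty":-0.063,"tz":0,"ax":0,"ay":0,"az":0,"jaw":0},{"tx":-0.034,"ty":-0.063,"tz":0,"ax":0,"ay":0,"az":0,"jaw":0},{"tx":-0.034,"ty":-0.063,"tz":0,"ax":0,"ay":0,"az":0.23,"jaw":0},{"tx":-0.034,"ty":-0.063,"tz":0,"ax":0,"ay":0,"az":0.23,"jaw":0},{"tx":-0.038,"ty":-0.061,"tz":0,"ax":0,"ay":0,"az":0,"jaw":0},{"tx":-0.045,"ty":-0.061,"tz":0,"ax":0,"ay":0,"az":0,"jaw":0}]'
python3 -m pendant '[{"tx":0,"ty":0,"tz":-0.06,"ax":0,"ay":0,"az":0,"jaw":0},{"tx":0,"ty":0,"tz":-0.06,"ax":0,"ay":0,"az":0,"jaw":0},{"tx":0,"ty":0,"tz":-0.04,"ax":0,"ay":0,"az":0,"jaw":0},{"tx":0,"ty":0,"tz":0,"ax":0,"ay":0,"az":0,"jaw":0},{"tx":0,"ty":0,"tz":0,"ax":0,"ay":0,"az":0,"jaw":0}]'
python3 - <<'E'
from h import *
t=bot.get_image("top");s=bot.get_image("scene")
for d in(t,s):
    W=world(d);H=hsv(d)
    m=(H[...,1]<60)&(H[...,2]>140)&(W[...,2]>65)&(W[...,2]<200)&(abs(W[...,1]+345)<60)&(W[...,0]>430)&(W[...,0]<530)
    for b,st,c in blobs(m,30):
        q=W[b];A=np.c_[q[:,:2]-q[:,:2].mean(0),np.ones(len(q))]; print(c.round(),st[4],rect(q[:,:2]),q.mean(0).round(1),"slope",np.linalg.lstsq(A,q[:,2],rcond=None)[0].round(3))
v=s["pixels"][150:330,150:330]; cv2.imwrite("pics/m2.png",cv2.resize(v,None,fx=3,fy=3))
E
```

```text
time_s: 47.68
eef_pos: [425.3, -356.9, 195.6]
eef_rot: [-0.12, 0.993, 0.0, -0.0]
contact_force: [0.8, -0.3, -2.4]
width: 13.8
grip_force: 120.3
time_s: 48.3
eef_pos: [427.1, -356.2, 69.2]
eef_rot: [-0.12, 0.993, -0.001, 0.001]
contact_force: [0.4, -0.5, -2.4]
width: 13.6
grip_force: 120.0
[481. 253.] 206 [ 481.6 -345.1   39.6   39.2  -64. ] [ 481.  -344.8  116. ] slope [-4.00000e-03 -1.50000e-02  1.16008e+02]
[203. 174.] 121 [ 481.3 -341.2   41.6   39.6   33.7] [ 481.2 -341.7  119.1] slope [2.10000e-02 2.90000e-02 1.19088e+02]
```

View pics/m2.png

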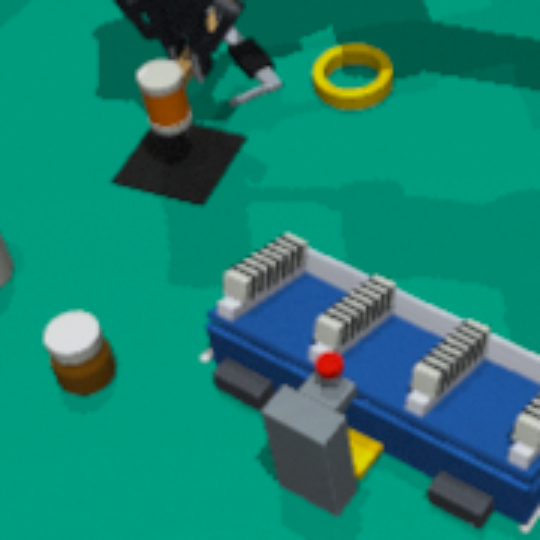

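The mallet hangs level over the pad centre (crop px 165,95), and the punch is back up at (330,365). Lowering it.

```bash
python3 -m pendant '[{"tx":0,"ty":0,"tz":-0.04,"ax":0,"ay":0,"az":0,"jaw":0},{"tx":0,"ty":0,"tz":-0.022,"ax":0,"ay":0,"az":0,"jaw":0},{"tx":0,"ty":0,"tz":0,"ax":0,"ay":0,"az":0,"jaw":0},{"tx":0,"ty":0,"tz":0,"ax":0,"ay":0,"az":0,"jaw":0}]'|grep -E "pos|force";for k in 1; do python3 -m pendant '[{"tx":0,"ty":0,"tz":-0.0025,"ax":0,"ay":0,"az":0,"jaw":0},{"tx":0,"ty":0,"tz":0,"ax":0,"ay":0,"az":0,"jaw":0}]';python3 -m pendant '[{"tx":0,"ty":0,"tz":-0.0015,"ax":0,"ay":0,"az":0,"jaw":0},{"tx":0,"ty":0,"tz":0,"ax":0,"ay":0,"az":0,"jaw":0}]';python3 -m pendant '[{"tx":0,"ty":0,"tz":-0.001,"ax":0,"ay":0,"az":0,"jaw":0},{"tx":0,"ty":0,"tz":0,"ax":0,"ay":0,"az":0,"jaw":0}]'; done | grep -E "pos|force"
```

```text
eef_pos: [427.3, -356.4, 20.1]
contact_force: [-0.0, -0.6, -2.2]
grip_force: 120.1
eef_pos: [426.6, -355.8, 17.2]
contact_force: [0.2, 0.7, -3.2]
grip_force: 120.1
eef_pos: [426.5, -355.8, 16.0]
contact_force: [-1.5, 0.4, 2.6]
grip_force: 121.2
eef_pos: [426.4, -355.9, 15.8]
contact_force: [-3.3, 0.8, 7.5]
grip_force: 122.0
```

Seated. Release, rise straight up, then check everything.

```bash
python3 -m pendant '[{"tx":0,"ty":0,"tz":0.0008,"ax":0,"ay":0,"az":0,"jaw":0},{"tx":0,"ty":0,"tz":0,"ax":0,"ay":0,"az":0,"jaw":0.3},{"tx":0,"ty":0,"tz":0,"ax":0,"ay":0,"az":0,"jaw":0.5},{"tx":0,"ty":0,"tz":0,"ax":0,"ay":0,"az":0,"jaw":0.8},{"tx":0,"ty":0,"tz":0,"ax":0,"ay":0,"az":0,"jaw":0.8},{"tx":0,"ty":0,"tz":0.05,"ax":0,"ay":0,"az":0,"jaw":0.8},{"tx":0,"ty":0,"tz":0.07,"ax":0,"ay":0,"az":0,"jaw":0.8},{"tx":-0.03,"ty":0,"tz":0.06,"ax":0,"ay":0,"az":0,"jaw":0.8},{"tx":-0.06,"ty":0.03,"tz":0,"ax":0,"ay":0,"az":0,"jaw":0.8},{"tx":-0.04,"ty":0.03,"tz":0,"ax":0,"ay":0,"az":0,"jaw":0.8}]'
python3 -m pendant '[{"tx":0,"ty":0,"tz":0,"ax":0,"ay":0,"az":0,"jaw":0.8},{"tx":0,"ty":0,"tz":0,"ax":0,"ay":0,"az":0,"jaw":0.8},{"tx":0,"ty":0,"tz":0,"ax":0,"ay":0,"az":0,"jaw":0.8},{"tx":0,"ty":0,"tz":0,"ax":0,"ay":0,"az":0,"jaw":0.8}]' >/dev/null
python3 barcheck.py 600
python3 - <<'E'
from h import *
for f in("t.npz","s.npz"):
    d=load(f);W=world(d);H=hsv(d)
    m=(H[...,1]<60)&(H[...,2]>140)&(abs(W[...,2]-63)<9)&(W[...,1]<-290)&(W[...,1]>-400)&(W[...,0]>420)&(W[...,0]<550)
    for b,s,c in blobs(m,40): print("head",s[4],W[b].mean(0).round(1))
    m=(H[...,0]<=5)&(H[...,1]>130)&(W[...,2]>105)&(abs(W[...,1])<40)&(W[...,0]>640)&(W[...,0]<720); print("punch",np.median(W[m],0).round(1))
cv2.imwrite("pics/f.png",load("s.npz")["pixels"])
E
```

```text
time_s: 50.9
eef_pos: [324.3, -304.2, 159.8]
eef_rot: [-0.116, 0.993, -0.002, -0.003]
contact_force: [-0.4, -0.0, -0.3]
width: 68.0
grip_force: 0.0
[(np.int32(92), array([685.2,  -1.6,  37.3,  21.3,  84.3]))] [ 326.3 -305.   159. ]
[399. 216.] 305 [ 5.895e+02 -1.456e+02  8.560e+01  2.380e+01 -4.000e-01] 22.4
[291. 217.] 290 [593.  139.5  84.8  24.8  -2.1] 21.4
[327. 217.] 291 [592.1  44.2  87.1  22.1   1. ] 21.7
[363. 217.] 281 [590.  -51.   84.4  22.    0.9] 22.0
[238. 237.] 225 [ 588.4 -142.    90.4   23.6    1. ] 24.1
[268. 251.] 239 [590.9 -47.4  89.   24.1   0.7] 23.8
[300. 266.] 243 [ 5.902e+02  4.710e+01  8.880e+01  2.440e+01 -2.000e-01] 23.6
[334. 283.] 261 [5.918e+02 1.417e+02 8.850e+01 2.400e+01 5.000e-01] 23.4
head 193 [ 480.1 -344.    63.7]
punch [680.9  -8.4 131. ]
head 116 [ 480.4 -340.5   65.6]
punch [684.7  -4.5 132.4]
```

View pics/f.png

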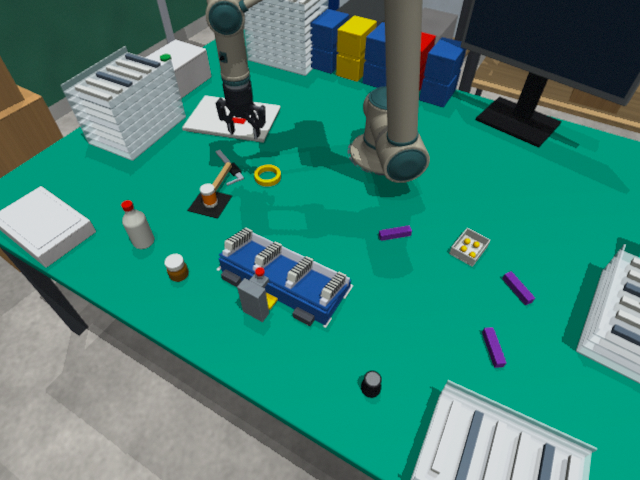

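The mallet stands on the pad at px (209,197). The carrier is home with all four bars on at (285,275), the punch is up at (259,272), and the bystanders are where they started. Handing in.

```bash
python3 -c "
from bench import bot
print(bot.job_done())"
```

```text
the job is handed in; nothing more can be done
None
```

I handed the job in at about 51 s; no verdict came back. All four bars were on their rails, the carrier was home against both stops, and the mallet was standing near the middle of its pad. I pressed the punch down with the mallet (about 20 N, against 9 N needed) and it came back up; I judged that it went fully down from that force, not from a direct reading.

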